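# Load the battery dock on the gourd-carving table

### The arm

A 7-joint arm with a two-finger parallel gripper is mounted at the origin on the work surface. World frame = base frame: x ahead of the robot, y to its left, z up, the work surface at z = 0. Lengths are in m, angles in rad, forces in N, time in s.
With the tool pointing down it reaches from about 0.4 to 0.9 m from the base axis. Payload 5.5 kg.
Tool frame: the origin (TCP) lies where the fingers leave the gripper's body, on its centre line; the fingertips stand 66 mm ahead of it and the grasp point (between the pads) lies 47 mm ahead of it; z points along the fingers, y is the direction in which the jaws open and shut (so a half turn about z gives the same grasp; the last joint's range is limited). The gripper opens to 92 mm and grips with 3 to 60 N. Pads are 19 mm wide; open, the fingers measure 130 mm over their backs; the gripper's body (75 mm by 190 mm) begins 47 mm behind the grasp point.
Start: joints at [1.517, 0.501, -0.427, 1.55, 0.221, 1.138, -0.21], TCP at [0.203, -0.618, 0.292] pointing down, gripper open.
Joint ranges: [-2.88, 2.88], [-0.31, 2.03], [-1.54, 1.56], [0.2, 2.42], [-1.41, 4.55], [0.19, 2.02], [-2.57, 2.57]. Speed limits (rad/s): [2.57, 2.57, 3.14, 3.14, 3.14, 3.14, 3.14].

### API

Orientations are given as a 3x3 rotation matrix whose columns are the frame's x, y, z axes.
In Python, from bench import env gives the robot as it stands. The module is installed in compiled form; this text tells all that it offers.
- The arm moves only by the tool move_arm, never from a script. Its argument "plan" is a list of rows, each an object with "offset": the shift along the tool's x, y, z in cm, a list of three; "turn": the turn about the tool's z in degrees; "grip": the opening, from 0 (shut) to 1 (fully open). In form: [{"offset": [dx, dy, dz], "turn": turn, "grip": grip}, ...]. A call has 1 to 8 rows; each row is the pose to reach, as a shift and turn from the pose measured when the call began, along the tool's axes at that moment; what a row does not reach only later rows make up. A row lasts 1/10 s, in which the tool goes at most 50 mm and 8.59 degrees, less where a joint would pass 70% of its speed; a pose out of reach is approached as far as the arm can. A call with a gripper value outside its range is refused whole. The fingers move at their own pace and stop on an object; "squeeze" is the grip in N (left out, the last holds). Time passes only in rows, so rows that repeat a pose let the fingers close. It gives the time, the measured TCP pose, the force and the opening at its end, in the units of the state.
- env.sense(): the state, without advancing time (a new reading comes with each control period).
- env.grab_frame(name): name is "scene" or "top"; returns the picture (420x560x3 uint8, blue, green, red); there is no depth.
- env.calibration(name): a dict with "mtx" (3x3 intrinsics, pixels), "world_from_camera" (4x4, takes a point from camera to world coordinates). Camera axes: x right, y up, looking along -z (the intrinsics and any distortion apply to the point x, -y, -z); pixel columns grow to the right and rows downward; lengths in m; the calibration is good to about 2 mm. A picture is of the moment at which its call begins. calibration takes no time and is no camera call.
- env.job_done(): hands the job in, once; it reports no verdict.
Trained networks look in the newest picture that a camera, given by its name, has taken for a name from the list of things; names that differ only in an ending like _2 or _b are one class to them, and where a whole thing is asked for, a point or a joint stands for the part that bears it (a point fixed in the world has none). Each returns a list of dicts, best first, with "p" (0 to 1); they miss things now and then, are a little off and sometimes report something else, mostly with a low value. They report only what shows in the picture. A call takes as long as a camera call.
- env.boxes_of(query, camera): "box" ([centre column, centre row, width, height] in pixels, round what is visible of it).
The state is a dict: "clock": time; "q": joint angles; "joint_velocities": joint speeds; "tau": joint torques, N m; "position": TCP position; "tcp_rot": TCP orientation; "force": force on the tool from outside, world axes, zero at the start; "wrist_torque": the same for the moment, N m; "width": finger opening in m.
Only numpy, scipy, OpenCV 4.12 (cv2) and the standard library are available. Lean on these libraries where they do the work, as an engineer would, in place of code of your own. Each camera call takes 0.05 s, during which the arm holds its last target.

### The job

Put every spare battery pack lying on the table on charge: hook its tongue under the lip of a free bay of the dock at a tilt and swing it down until it lies flat on the bay's floor. Also pinch the two tabs of the clip-on guard to take it off the charge-current sleeve (put it on the cork mat meanwhile), turn the sleeve to 4, and clip the guard back on fully home with both tabs sprung out.

Things in the scene. Friction and masses are not known exactly. Their poses are not given: they have to be found in the camera images.
- pack1_c (a point): Spare battery pack, half-way up: 30 mm above its underside. Grey case 82 x 48 x 30 mm high (x from -39 to +43 mm of this point); on it a black grip rib 50 (x) x 16 (y) x 30 mm high, centred here, to lift it by: 60 mm high in all, 0.17 to 0.29 kg. x runs from the tongue to the back, z up. Starts flat, tongue towards the robot within 0.5 rad. Two or three of the packs are there.
- pack2_c (a point): Another pack, like pack1_c in every way.
- pack3_c (a point): Another pack, like pack1_c in every way.
- pack1: The first pack again: origin at its underside, 30 mm below pack1_c, same axes. At its front (-x) end a flat black tongue continues the underside: 20 mm long, 48 mm wide, 7 mm thick, its tip 59 mm from the origin.
- pack2: As pack1.
- pack3: As pack1.
- bay1 (a point): Centre of the floor of the dock's right-hand bay, 12 mm above the table; x away from the robot (dock turned up to 0.2 rad), z up. The bay is open above, guides 53 mm apart and 14 mm high. At its near end a lip overhangs a slot 14 mm high: lip edge at x = -52 mm, slot's back wall at -62 mm, lip top 19 mm above the floor. At the far end a stop 18 mm high, face at x = +45 mm.
- bay2 (a point): The same for the middle bay, 64 mm to the left. A pack goes in only tongue first, tilted about 20 degrees (back end high), tongue slid under the lip, then swung down flat in front of the far stop. Seated, its centre point is 30 mm above this one, within 3 mm or so sideways. It is not latched: its weight keeps it.
- bay3 (a point): The same for the left-hand bay, next to the sleeve, whose axis is 91 mm farther left. Any pack fits any bay.
- dial_base (a point): On the sleeve's axis at the dock's top face, 12 mm above the table; axes as the bays'. The white scale round it marks settings 0 to 6 by that many pips, 0.4 rad apart; 3 is straight towards +x, 0 to its left. At y = +-40 to 48 mm two steel strikes, 12 mm high, hold the guard's feet; at x = +-37 mm two 4 mm ridges locate its walls. Dock: black, 140 x 308 mm, fixed.
- sleeve_grip (a point): On the axis of the upright aluminium sleeve, 36 mm above the dock's face, a good height to grip it from above once the guard is off: a knurled cylinder 40 mm in diameter and 48 mm high. The black line on its top and side is the pointer.
- sleeve (a joint): Sleeve angle, rad: 0 at setting 0, 0.4 per setting, so 4 is 1.6; grows when turned clockwise seen from above; ends at 0 and 2.4. A detent (about 0.1 N m) holds it at each setting. Starts at setting 0, 1 or 2.
- guard_c (a point): Clip-on guard over the sleeve, half-way up: 44 mm above its underside; 0.13 kg. A clear plate 70 (x) x 50 mm with its top at 54 mm, on clear walls at x = +-33 mm. Two grey paddles stand up from it, 57 to 88 mm above the underside, 30 mm long (x), outer faces 48 mm apart (y). Clipped on, its underside is on the dock's face: this point 44 mm above dial_base, axes as the dock's.
- tab_left (a joint): How far the guard's +y paddle is pushed in, m: 0 free, 0.006 fully in (36 mm over both), 2 to 4 N. Its foot, reaching out to 42 mm from the middle and caught under the strike, comes in with it; with both squeezed the guard lifts straight off, or lowers straight on, and the feet spring out when let go.
- tab_right (a joint): The same for the -y paddle.
- mat_top (a point): Centre of the top of a cork mat, 120 x 110 mm, 3 mm thick, left of the dock: a clear place to stand the guard.

How it is judged:
By the outcome, as a careful person would: the job done as asked, in the order asked, and still so for the second after the job is handed in, with the robot touching nothing.
Of pack1, pack2, pack3 only 2 to 3 are there at a start; the rules pass over those that are not, and their reading is None.
At some moment in a run one of pack1, pack2, pack3 may be knocked a few centimetres aside while the robot is not near it.
Once in a run the grip may slacken for a moment while it holds something.
It also fails if it takes over 210 s, if anything falls off the work surface, if the arm or the gripper's body presses on something with over 40 N, if the wrist force passes 120 N, or if a joint passes its speed limit or range.

## Working session

There is one attempt and no reset: what is moved stays moved. The work goes in short steps, Python scripts to look and compute and a tool call to move; the robot and the scene stay as the last step left them, time stands still between calls to the robot, and variables do not carry over. Pictures are saved under pics/ and viewed, and the job is handed in when it is done.

Besides the shell and the picture viewer there is one more tool, called after "Call:" in YAML: its name, and indented under it one key for each argument. move_arm: Moves the arm, as the interface text tells. Its arguments: {"type":"object","properties":{"plan":{"type":"array","items":{"type":"object","properties":{"offset":{"type":"array","items":{"type":"number"}},"turn":{"type":"number"},"grip":{"type":"number"}}}},"squeeze":{"type":"number"}},"required":["plan"]}

```bash
mkdir -p pics; python3 - <<'E'
from bench import env
import cv2,numpy as np
np.set_printoptions(precision=4,suppress=True)
print(env.sense())
for n in("scene","top"):
    f=env.grab_frame(n); cv2.imwrite(f"pics/{n}0.png",f)
    print(n,env.calibration(n))
E
```

```text
{'clock': 0.0, 'q': array([ 1.5172,  0.5018, -0.4268,  1.5515,  0.2208,  1.1382, -0.2103]), 'joint_velocities': array([ 0.0003,  0.0013, -0.0003,  0.0005,  0.0003,  0.0005, -0.0001]), 'tau': array([  0.0005, -56.6588,  -5.8161, -27.911 ,  -0.0687,   0.0308,
         0.0002]), 'position': array([ 0.2023, -0.6171,  0.2912]), 'tcp_rot': array([[ 0.9502,  0.3115, -0.0005],
       [ 0.3115, -0.9502,  0.0018],
       [ 0.0001, -0.0019, -1.    ]]), 'force': array([-0.1052, -0.5347,  0.4373]), 'wrist_torque': array([-0.0024,  0.0166,  0.0203]), 'width': 0.09195138649515805}
scene {'mtx': array([[424.3871,   0.    , 275.9667],
       [  0.    , 424.3871, 207.821 ],
       [  0.    ,   0.    ,   1.    ]]), 'world_from_camera': array([[-0.0141, -0.8459,  0.5332,  1.0192],
       [ 0.9998, -0.0064,  0.0163, -0.0002],
       [-0.0104,  0.5334,  0.8458,  0.8015],
       [ 0.    ,  0.    ,  0.    ,  1.    ]])}
top {'mtx': array([[379.4933,   0.    , 277.4444],
       [  0.    , 379.4933, 205.7356],
       [  0.    ,   0.    ,   1.    ]]), 'world_from_camera': array([[ 0.0187,  0.9956, -0.0923,  0.4549],
       [-0.9995,  0.021 ,  0.0243,  0.0199],
       [ 0.0261,  0.0918,  0.9954,  1.0769],
       [ 0.    ,  0.    ,  0.    ,  1.    ]])}
```

View pics/scene0.png

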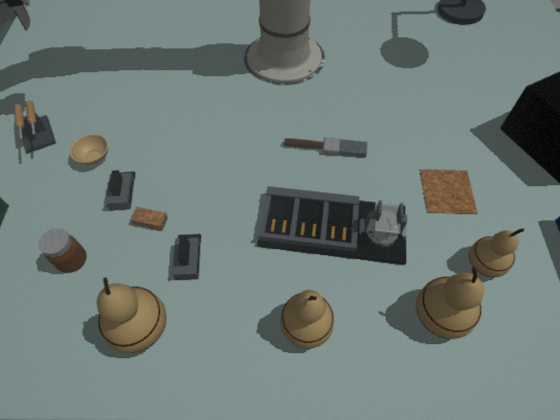

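View pics/top0.png

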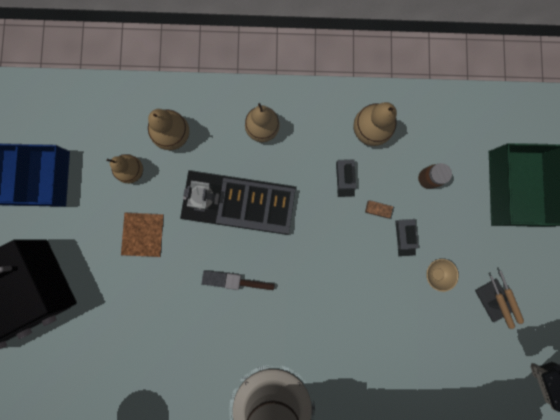

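```bash
cat > h.py <<'E'
from bench import env
import cv2,numpy as np
np.set_printoptions(precision=4,suppress=True)
def proj(n,P):
    c=env.calibration(n);T=np.linalg.inv(c["world_from_camera"])
    P=np.atleast_2d(P);q=P@T[:3,:3].T+T[:3,3];q=q*[1,-1,-1]
    u=q@c["mtx"].T;return u[:,:2]/u[:,2:]
def ray(n,px,z):
    c=env.calibration(n);W=c["world_from_camera"]
    d=np.linalg.inv(c["mtx"])@[px[0],px[1],1];d=W[:3,:3]@(d*[1,-1,-1]);o=W[:3,3]
    return o+d*(z-o[2])/d[2]
E
python3 - <<'E'
from h import *
for n in("scene","top"):
    f=env.grab_frame(n)
    for q in("pack1_c","bay1","guard_c","sleeve_grip","mat_top","dial_base"):
        for d in env.boxes_of(q,n):
            b=np.array(d["box"]); print(n,q,round(d["p"],2),b.round(1),ray(n,b[:2],{"pack1_c":.03,"guard_c":.06}.get(q,.012)))
    crop=f[150:290,170:420] if n=="scene" else f[150:290,100:440]
    cv2.imwrite(f"pics/{n}1.png",cv2.resize(f[130:290,90:420] if n=="scene" else crop,None,fx=2.3,fy=2.3,interpolation=cv2.INTER_CUBIC))
E
```

```text
scene bay1 0.77 [333.4 226.7 147.9  75.6] [0.5682 0.1079 0.012 ]
scene guard_c 0.58 [372.4 216.7  17.3  25.6] [0.5716 0.1819 0.06  ]
scene sleeve_grip 0.49 [450.9 194.5  56.2  40. ] [0.4834 0.3746 0.012 ]
scene mat_top 0.64 [449.4 194.4  57.6  44.4] [0.4831 0.3713 0.012 ]
scene dial_base 0.65 [331.  224.1 151.2  82.5] [0.5618 0.1032 0.012 ]
scene dial_base 0.23 [185.9 257.2  32.   43.2] [ 0.6428 -0.1987  0.012 ]
top bay1 0.92 [236.9 205.3 118.5  66.5] [0.5525 0.1079 0.012 ]
top guard_c 0.59 [200.8 194.8  28.4  31.5] [0.5744 0.2014 0.06  ]
top mat_top 0.56 [141.7 234.5  42.7  42.6] [0.4656 0.3689 0.012 ]
top mat_top 0.42 [239.4 201.8 109.9  68.4] [0.5626 0.1012 0.012 ]
```

View pics/scene1.png

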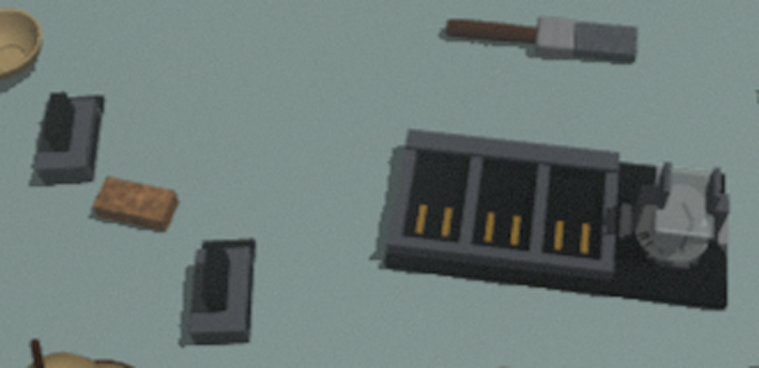

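View pics/top1.png

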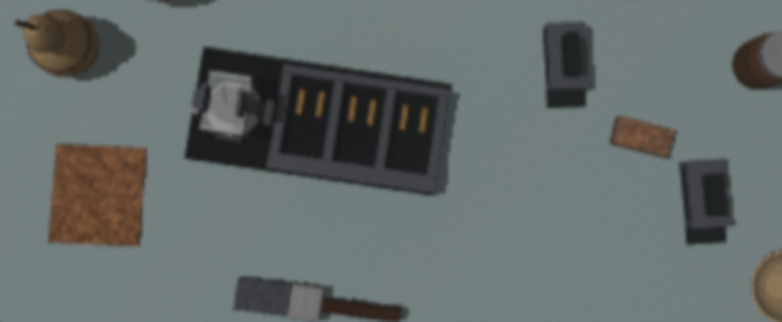

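```bash
cat >> h.py <<'E'
from scipy.optimize import minimize
from scipy.spatial import ConvexHull
S=4
def xf(p,P):
    P=np.asarray(P,float);c,s=np.cos(p[2]),np.sin(p[2])
    return np.c_[p[0]+c*P[:,0]-s*P[:,1],p[1]+s*P[:,0]+c*P[:,1],P[:,2]]
def box(x0,x1,y0,y1,z0,z1):
    return [[x,y,z] for x in(x0,x1) for y in(y0,y1) for z in(z0,z1)]
def hull(pix):
    h=cv2.convexHull(pix.astype(np.float32));return h
# pack parts in frame origin underside (mm->m), painter order
def pack_parts():
    m=.001
    return [np.array(box(-59,-39,-24,24,0,7))*m,np.array(box(-39,43,-24,24,0,30))*m,
      np.array(box(-39,43,-24,24,30,30))*m,np.array(box(-25,25,-8,8,30,60))*m]
def dock_parts(ox,oy):
    m=.001
    L=[np.array(box(-70+ox,70+ox,-154+oy,154+oy,-12,0))*m]
    for k in(-64,0,64): L.append(np.array(
       [[-52,k-26.5,19],[-52,k+26.5,19],[45,k-26.5,18],[45,k+26.5,18]])*m)
    return L
def cost(p,parts,imgs,roi,z0=0.0,mask=None):
    tot=0
    for n,im in imgs.items():
        x0,y0,x1,y1=roi[n]
        lab=np.zeros(((y1-y0)*S,(x1-x0)*S),np.uint8)
        for i,P in enumerate(parts):
            Q=xf(p,P);Q[:,2]+=z0
            px=(proj(n,Q)+.5-[x0,y0])*S-.5
            cv2.fillConvexPoly(lab,np.round(hull(px)*16).astype(np.int32),i+1,shift=4)
        I=im[y0*S:y1*S,x0*S:x1*S].astype(np.float32)
        for l in range(len(parts)+1):
            s=I[lab==l]
            if len(s): tot+=((s-np.median(s,0))**2).clip(0,900).sum()/S/S
    return tot
def up(f): return cv2.resize(f,None,fx=S,fy=S,interpolation=cv2.INTER_CUBIC)
def fit(p0,parts,imgs,hw,z0=0.0,steps=(.006,.006,.06)):
    roi={}
    for n in imgs:
        a=np.vstack([xf(p0,P)+[0,0,z0] for P in parts]);q=proj(n,a)
        lo=np.maximum(np.floor(q.min(0)-hw),0).astype(int);hi=np.minimum(np.ceil(q.max(0)+hw),[560,420]).astype(int)
        roi[n]=(*lo,*hi)
    best=None
    for s in(1,.3):
        st=p0 if best is None else best.x
        sim=np.array([st]+[np.array(st)+np.eye(3)[i]*steps[i]*s for i in range(3)])
        best=minimize(cost,st,(parts,imgs,roi,z0),method="Nelder-Mead",options=dict(initial_simplex=sim,maxiter=120,xatol=1e-4,fatol=1))
    return best.x,best.fun
def overlay(n,f,objs,crop,name,k=4):
    x0,y0,x1,y1=crop
    im=cv2.resize(f[y0:y1,x0:x1],None,fx=k,fy=k,interpolation=cv2.INTER_CUBIC)
    for p,parts,z0,col in objs:
        for P in parts:
            q=(proj(n,xf(p,P)+[0,0,z0])+.5-[x0,y0])*k-.5
            cv2.polylines(im,[hull(q).astype(np.int32)],True,col,1)
    cv2.imwrite(name,im)
E
python3 - <<'E'
from h import *
F={n:env.grab_frame(n) for n in("scene","top")}
U={n:up(f) for n,f in F.items()}
for g in((346,178),(407,237)):
    x=ray("top",g,.03)
    for sub in (F.keys(),["top"],["scene"]):
        print(list(sub),fit([x[0],x[1],0],pack_parts(),{n:U[n] for n in sub},6))
x=ray("top",(256,205),.012)
print(x)
objs={}
from scipy.optimize import minimize
for sub in (["top","scene"],["top"],["scene"]):
    # first openings only (no base): use roi margin 2
    p,f=fit([x[0],x[1],-.1],dock_parts(0,0)[1:],{n:U[n] for n in sub},2,.012)
    print(sub,p,f)
    objs[len(sub),sub[0]]=p
p=objs[2,"top"]
for n,c in(("scene",(240,170,420,280)),("top",(170,155,310,250))):
    overlay(n,F[n],[(p,dock_parts(0,45.5),.012,(0,0,255))],c,f"pics/{n}2.png")
E
```

```text
['scene', 'top'] (array([ 0.6443, -0.1987,  0.0258]), np.float64(1417730.0))
['top'] (array([ 0.6451, -0.1997,  0.0575]), np.float64(486681.6875))
['scene'] (array([ 0.6443, -0.198 ,  0.0314]), np.float64(884502.25))Traceback (most recent call last):
  File "<stdin>", line 7, in <module>
  File "h.py", line 58, in fit
    best=minimize(cost,st,(parts,imgs,roi,z0),method="Nelder-Mead",options=dict(initial_simplex=sim,maxiter=120,xatol=1e-4,fatol=1))
    res = _minimize_neldermead(fun, x0, args, callback, bounds=bounds,
                               **options)
    fxe = func(xe)
    fx = function(np.copy(x), *(wrapper_args + args))
  File "h.py", line 40, in cost
    px=(proj(n,Q)+.5-[x0,y0])*S-.5
        ~~~~^^^^^
  File "h.py", line 5, in proj
    c=env.calibration(n);T=np.linalg.inv(c["world_from_camera"])
ValueError: time passes only in moves, steps and waits
```

```bash
python3 - <<'E'
s=open('h.py').read()
s=s.replace("def proj(","C={n:env.calibration(n) for n in('scene','top')}\ndef proj(",1).replace("c=env.calibration(n);","c=C[n];")
s+='''
def grab(names=("scene","top")):
    F={n:env.grab_frame(n) for n in names};np.savez("last.npz",**F);return F
def last(): 
    d=np.load("last.npz");return {n:d[n] for n in d.files}
'''
open('h.py','w').write(s)
E
cat > dockfit.py <<'E'
from h import *
F=grab()
print(env.sense()["clock"])
U={n:up(f) for n,f in F.items()}
objs=[]
for g in((346,178),(407,237)):
    x=ray("top",g,.03)
    for sub in (["top"],["scene"],["scene","top"]):
        p,_=fit([x[0],x[1],0],pack_parts(),{n:U[n] for n in sub},6);print(sub,p,_)
    objs.append((p,pack_parts(),0,(0,0,255)))
x=ray("top",(256,205),.012)
for sub in (["top"],["scene"],["top","scene"]):
    p,f=fit([x[0],x[1],-.1],dock_parts(0,0)[1:],{n:U[n] for n in sub},2,.012)
    print(sub,p,f)
objs.append((p,dock_parts(0,45.5),.012,(0,0,255)))
np.save("dock.npy",p)
for n,c in(("scene",(240,170,420,280)),("top",(170,155,310,250))):
    overlay(n,F[n],objs,c,f"pics/{n}2.png")
for n,c in(("scene",(100,160,210,280)),("top",(330,150,430,260))):
    overlay(n,F[n],objs,c,f"pics/{n}3.png")
E
python3 dockfit.py
```

```text
1.0
['top'] [ 0.6447 -0.1998  0.054 ] 486055.75
['scene'] [ 0.6441 -0.1982  0.0283] 880555.3125
['scene', 'top'] [ 0.6444 -0.1985  0.0301] 1412167.5
['top'] [ 0.4799 -0.3715  0.081 ] 386730.625
['scene'] [ 0.4791 -0.3694  0.0776] 714779.4375
['scene', 'top'] [ 0.4795 -0.3701  0.0756] 1161467.75
['top'] [ 0.5602  0.0541 -0.1268] 1385416.5
['scene'] [ 0.56    0.0558 -0.1317] 1995856.25
['top', 'scene'] [ 0.5601  0.0553 -0.1304] 3461489.25
```

```bash
python3 -c "
import cv2,numpy as np
a=[cv2.imread(f'pics/{n}.png') for n in('scene2','top2','scene3','top3')]
for n,(i,j) in (('c1',(0,1)),('c2',(2,3))):
    h=max(a[i].shape[0],a[j].shape[0])
    p=[cv2.copyMakeBorder(x,0,h-x.shape[0],0,0,cv2.BORDER_CONSTANT) for x in(a[i],a[j])]
    o=np.hstack(p) if n=='c2' else a[i]
    cv2.imwrite(f'pics/{n}.png',cv2.resize(o,None,fx=min(1,800/o.shape[1]),fy=min(1,800/o.shape[1])) )
"
```

```text
(no output)
```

View pics/scene2.png

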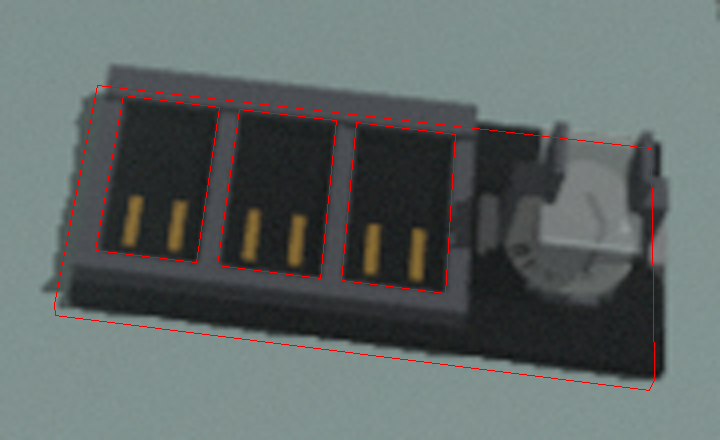

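View pics/top2.png

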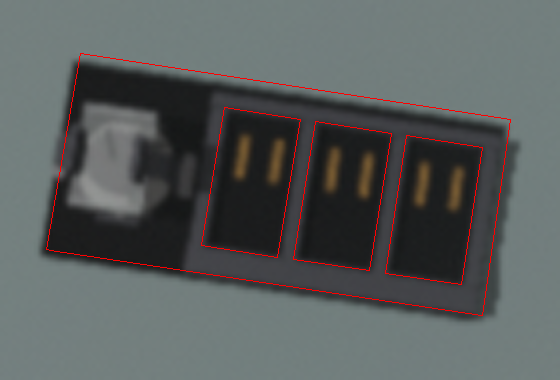

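View pics/c2.png

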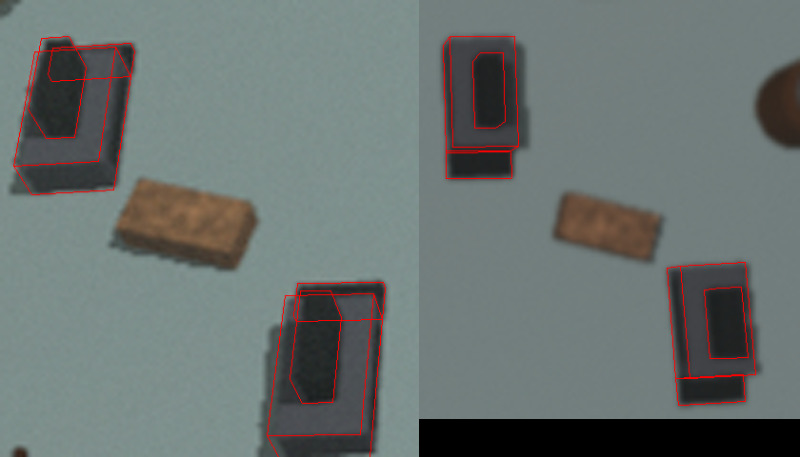

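```bash
cat >> h.py <<'E'
def tool(): 
    s=env.sense();return s
def plan(g,phi,at=None):
    """grasp point target world g, yaw of tool x phi -> offset cm, turn deg"""
    s=env.sense();R=s["tcp_rot"];p=s["position"]
    t=np.array(g)+[0,0,.047]
    cur=np.arctan2(R[1,0],R[0,0])
    d=(cur-phi+np.pi/2)%np.pi-np.pi/2
    o=R.T@(t-p)*100
    print("offset",o.round(2),"turn",round(np.degrees(d),1),"rows>=",np.ceil(max(np.linalg.norm(o)/5,abs(np.degrees(d))/8.59)))
    return o
def packpt(p,x,z,y=0):
    return xf(p,[[x,y,z]])[0]
E
python3 - <<'E'
from h import *
pA=np.array([.6444,-.1988,.035])
g=packpt(pA,.020,.056);print(g)
plan(g+[0,0,.09],.035)
print(env.sense()["clock"],env.sense()["q"])
E
```

```text
[ 0.6644 -0.1981  0.056 ]
offset [ 56.96 -25.48   9.93] turn 16.1 rows>= 13.0
1.0 [ 1.5172  0.5009 -0.427   1.5504  0.2208  1.1383 -0.2103]
```

Call:
move_arm:
  plan:
    - {"offset": [4, -1.8, 0], "turn": 1, "grip": 0.6}
    - {"offset": [8.5, -3.8, 0], "turn": 2.5, "grip": 0.6}
    - {"offset": [13, -5.8, 0], "turn": 4, "grip": 0.6}
    - {"offset": [17.5, -7.8, 0], "turn": 5.5, "grip": 0.6}
    - {"offset": [22, -9.8, 0], "turn": 7, "grip": 0.6}
    - {"offset": [26.5, -11.8, 0], "turn": 8.5, "grip": 0.6}
    - {"offset": [31, -13.8, 0], "turn": 10, "grip": 0.6}
    - {"offset": [35, -15.6, 0], "turn": 11, "grip": 0.6}

```text
clock: 1.8
position: [0.4884, -0.3582, 0.2927]
tcp_rot: [[0.992, 0.125, 0.001], [0.125, -0.992, -0.0], [0.001, 0.0, -1.0]]
force: [0.1, -0.7, -0.2]
width: 0.0551
```

```bash
python3 - <<'E'
from h import *
plan([.6644,-.1981,.126],.035)
E
```

```text
offset [ 19.45 -13.69  11.98] turn 5.2 rows>= 6.0
```

Call:
move_arm:
  plan:
    - {"offset": [3.5, -2.5, 0.5], "turn": 1, "grip": 0.6}
    - {"offset": [7, -5, 2], "turn": 2, "grip": 0.6}
    - {"offset": [10.5, -7.5, 4], "turn": 3, "grip": 0.6}
    - {"offset": [14, -10, 6], "turn": 4, "grip": 0.6}
    - {"offset": [17.5, -12.4, 8.5], "turn": 5.2, "grip": 0.6}
    - {"offset": [19.4, -13.7, 11], "turn": 5.2, "grip": 0.6}
    - {"offset": [19.4, -13.7, 12], "turn": 5.2, "grip": 0.6}
    - {"offset": [19.4, -13.7, 12], "turn": 5.2, "grip": 0.6}

```text
clock: 2.6
position: [0.6626, -0.1974, 0.1703]
tcp_rot: [[0.999, 0.036, -0.003], [0.036, -0.999, 0.001], [-0.003, -0.001, -1.0]]
force: [-1.6, -0.0, 0.6]
width: 0.055
```

```bash
python3 - <<'E'
from h import *
F=grab()
pA=[.6444,-.1988,.035]
plan([.6644,-.1981,.056],.035)
objs=[(pA,pack_parts(),0,(0,0,255))]
overlay("scene",F["scene"],objs,(130,190,250,310),"pics/s4.png",5)
E
```

```text
offset [ 0.12 -0.19  7.01] turn -0.2 rows>= 2.0
```

View pics/s4.png

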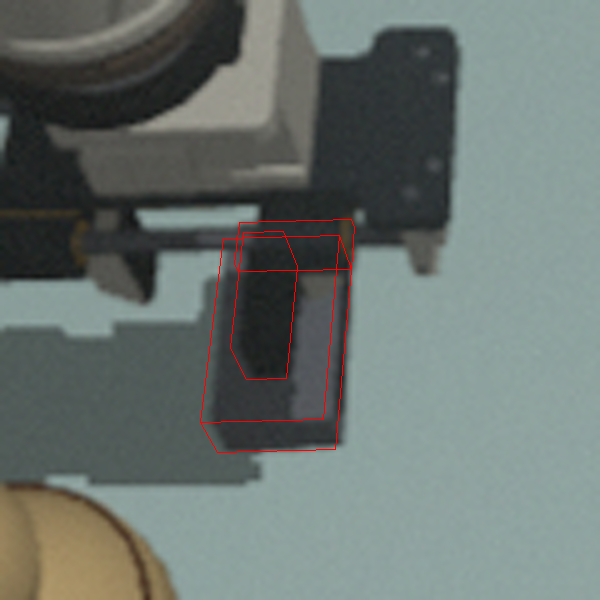

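Call:
move_arm:
  plan:
    - {"offset": [0.1, -0.1, 3], "turn": 0, "grip": 0.6}
    - {"offset": [0.1, -0.1, 6], "turn": 0, "grip": 0.6}
    - {"offset": [0.1, -0.1, 7], "turn": 0, "grip": 0.6}
    - {"offset": [0.1, -0.1, 7], "turn": 0, "grip": 0.0}
    - {"offset": [0.1, -0.1, 7], "turn": 0, "grip": 0.0}
    - {"offset": [0.1, -0.1, 7], "turn": 0, "grip": 0.0}
    - {"offset": [0.1, -0.1, 7], "turn": 0, "grip": 0.0}
  squeeze: 4

```text
clock: 3.4
position: [0.6653, -0.1993, 0.105]
tcp_rot: [[0.999, 0.032, 0.003], [0.032, -0.999, -0.002], [0.003, 0.002, -1.0]]
force: [0.1, -0.1, -0.1]
width: 0.0276
```

```bash
python3 - <<'E'
from h import *
plan([.6644,-.1981,.056],.035)
E
```

```text
offset [-0.09 -0.13  0.2 ] turn -0.2 rows>= 1.0
```

Call:
move_arm:
  plan:
    - {"offset": [-0.1, 0, 0.2], "turn": 0, "grip": 0.0}
    - {"offset": [-0.1, 0, 0.2], "turn": 0, "grip": 0.0}
    - {"offset": [-0.1, 0, 0.2], "turn": 0, "grip": 0.0}
    - {"offset": [-0.1, 0, 0.2], "turn": 0, "grip": 0.0}

```text
clock: 3.8
position: [0.665, -0.1989, 0.1039]
tcp_rot: [[0.999, 0.033, 0.005], [0.033, -0.999, -0.002], [0.004, 0.002, -1.0]]
force: [-0.7, 1.6, 5.6]
width: 0.016
```

Call:
move_arm:
  plan:
    - {"offset": [-0.22, 0, -0.3], "turn": 0, "grip": 0.0}
    - {"offset": [-0.45, 0, -0.65], "turn": 0, "grip": 0.0}
    - {"offset": [-0.8, 0, -0.95], "turn": 0, "grip": 0.0}
    - {"offset": [-1.1, 0, -1.25], "turn": 0, "grip": 0.0}
    - {"offset": [-1.4, 0, -1.55], "turn": 0, "grip": 0.0}
    - {"offset": [-1.75, 0, -1.85], "turn": 0, "grip": 0.0}
    - {"offset": [-2.1, 0, -2.1], "turn": 0, "grip": 0.0}
    - {"offset": [-2.4, 0, -2.36], "turn": 0, "grip": 0.0}

```text
clock: 4.6
position: [0.6405, -0.1997, 0.1276]
tcp_rot: [[0.999, 0.032, 0.004], [0.032, -0.999, -0.002], [0.004, 0.002, -1.0]]
force: [0.4, 0.3, -2.1]
width: 0.0159
```

```bash
python3 - <<'E'
from h import *
F=grab()
overlay("scene",F["scene"],[],(130,190,250,310),"pics/s5.png",5)
overlay("top",F["top"],[],(300,130,400,210),"pics/t5.png",6)
E
```

```text
(no output)
```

View pics/s5.png

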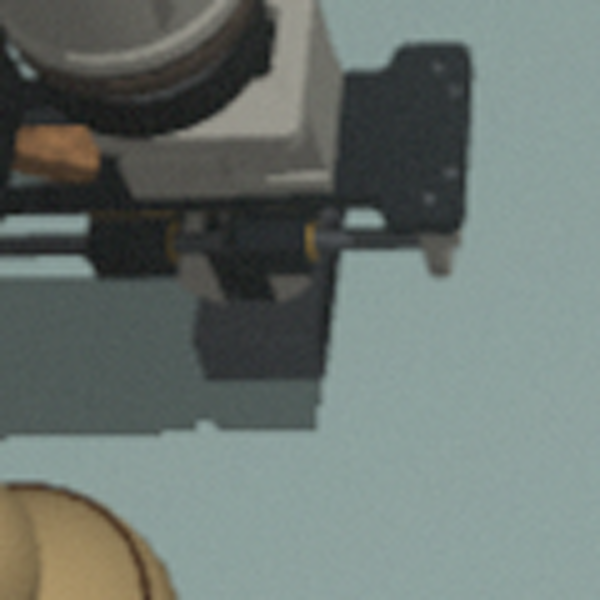

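View pics/t5.png

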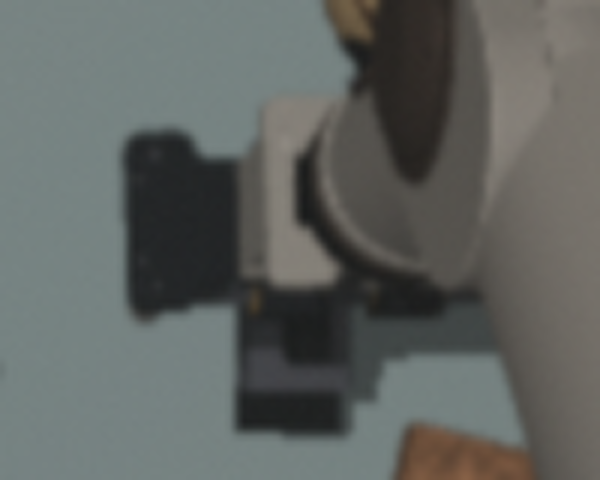

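```bash
cat >> h.py <<'E'
def tilt(parts,th,px=-.059,pz=0.):
    """pitch pack about (px,pz): back end up by th"""
    c,s=np.cos(th),np.sin(th);o=[]
    for P in parts:
        x=P[:,0]-px;z=P[:,2]-pz
        o.append(np.c_[px+c*x-s*z,P[:,1],pz+s*x+c*z])
    return o
def hyp(grasp,phi,gx,gz,th):
    """parts of pack held: pack point (gx,0,gz) at world grasp, tilt th -> (pose, parts, 0)"""
    parts=tilt(pack_parts(),th,gx,gz)
    p=np.array([0,0,phi]);o=xf(p,[[gx,0,0]])[0]
    p[:2]=np.array(grasp[:2])-o[:2]
    return p,[q+[0,0,grasp[2]-gz] for q in parts],0
def held(gx,gz,th,tag,cs,ct):
    F=last() ; s=env.sense();g=s["position"]+s["tcp_rot"]@[0,0,.047]
    phi=np.arctan2(s["tcp_rot"][1,0],s["tcp_rot"][0,0])
    for n,c in(("scene",cs),("top",ct)):
        obs=[]
        for t,col in zip(th,((0,0,255),(0,255,0),(255,0,0))):
            obs.append((*hyp(g,phi,gx,gz,t),col))
        overlay(n,F[n],obs,c,f"pics/{tag}_{n}.png",5)
E
python3 - <<'E'
from h import *
held(.02,.056,[0,.35],"h1",(130,190,250,310),(300,130,400,210))
E
```

```text
(no output)
```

View pics/h1_scene.png

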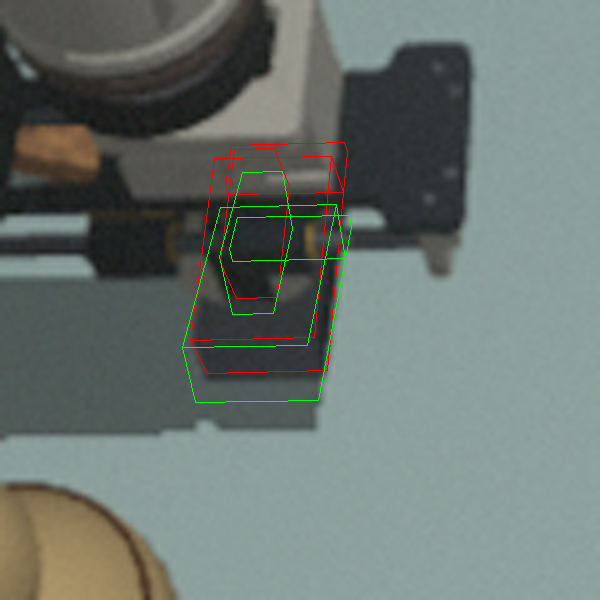

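View pics/h1_top.png

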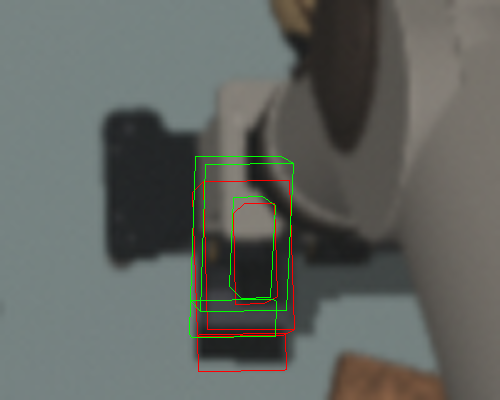

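Call:
move_arm:
  plan:
    - {"offset": [0.6, 0, 0.8], "turn": 0, "grip": 0.0}
    - {"offset": [1.2, 0, 1.5], "turn": 0, "grip": 0.0}
    - {"offset": [1.8, 0, 2.0], "turn": 0, "grip": 0.0}
    - {"offset": [2.1, 0, 2.2], "turn": 0, "grip": 0.0}
    - {"offset": [2.1, 0, 2.2], "turn": 0, "grip": 0.3}
    - {"offset": [2.1, 0, 2.2], "turn": 0, "grip": 0.3}
    - {"offset": [2.7, 0, 1.4], "turn": 0, "grip": 0.3}
    - {"offset": [2.7, 0, 1.3], "turn": 0, "grip": 0.3}
  squeeze: 3

```text
clock: 5.5
position: [0.6694, -0.199, 0.1169]
tcp_rot: [[0.999, 0.032, 0.008], [0.032, -0.999, -0.003], [0.008, 0.003, -1.0]]
force: [0.2, -0.7, 0.5]
width: 0.0277
```

```bash
python3 - <<'E'
from h import *
F=grab();U={n:up(f) for n,f in F.items()}
print(fit([.6444,-.1988,.035],pack_parts(),{"scene":U["scene"]},0))
p=[.6444,-.1988,.035]
for n,c in(("scene",(130,190,250,310)),("top",(300,130,400,210))): overlay(n,F[n],[(p,pack_parts(),0,(0,0,255))],c,f"pics/{n}6.png",5)
E
```

```text
(array([ 0.6653, -0.1936,  0.0479]), np.float64(1367010.75))
```

View pics/scene6.png

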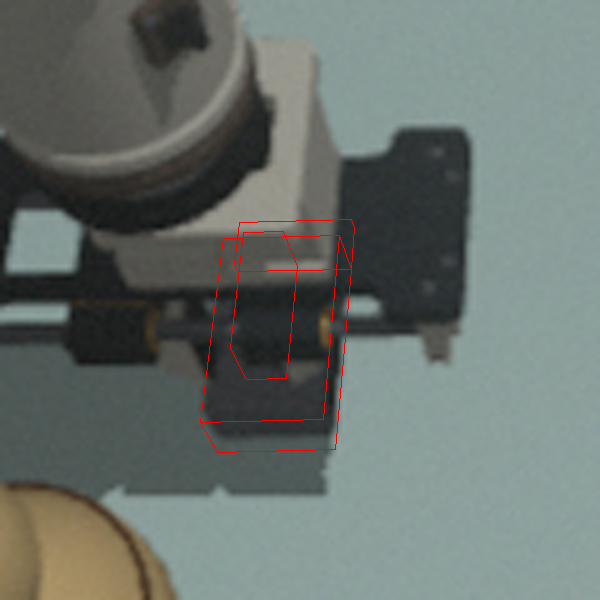

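View pics/top6.png

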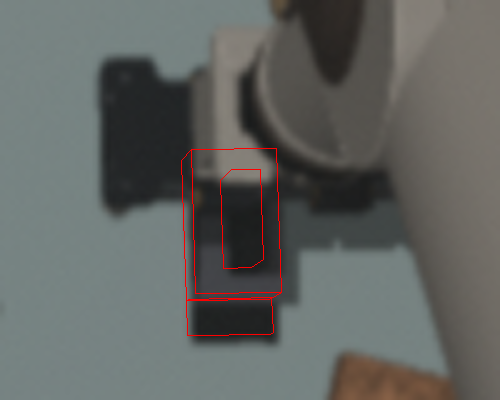

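Call:
move_arm:
  plan:
    - {"offset": [-0.35, 0, 0.4], "turn": 0, "grip": 0.0}
    - {"offset": [-0.35, 0, 0.4], "turn": 0, "grip": 0.0}
    - {"offset": [-0.35, 0, 0.4], "turn": 0, "grip": 0.0}
    - {"offset": [-0.35, 0, 0.4], "turn": 0, "grip": 0.0}
    - {"offset": [-0.35, 0, 0.4], "turn": 0, "grip": 0.0}
    - {"offset": [-0.35, 0, 0.4], "turn": 0, "grip": 0.0}
  squeeze: 3

```text
clock: 6.2
position: [0.6649, -0.1992, 0.1119]
tcp_rot: [[0.999, 0.032, 0.006], [0.032, -0.999, -0.003], [0.006, 0.003, -1.0]]
force: [0.1, -0.0, -1.4]
width: 0.0157
```

Call:
move_arm:
  plan:
    - {"offset": [-0.22, 0, -0.3], "turn": 0, "grip": 0.0}
    - {"offset": [-0.45, 0, -0.65], "turn": 0, "grip": 0.0}
    - {"offset": [-0.75, 0, -1.0], "turn": 0, "grip": 0.0}
    - {"offset": [-1.05, 0, -1.3], "turn": 0, "grip": 0.0}
    - {"offset": [-1.35, 0, -1.6], "turn": 0, "grip": 0.0}
    - {"offset": [-1.7, 0, -1.9], "turn": 0, "grip": 0.0}
    - {"offset": [-2.0, 0, -2.2], "turn": 0, "grip": 0.0}
    - {"offset": [-2.35, 0, -2.5], "turn": 0, "grip": 0.0}

```text
clock: 7.0
position: [0.6409, -0.1999, 0.137]
tcp_rot: [[0.999, 0.032, 0.006], [0.032, -0.999, -0.003], [0.006, 0.003, -1.0]]
force: [0.5, 0.4, -2.0]
width: 0.0156
```

```bash
python3 - <<'E'
from h import *
F=grab()
held(.026,.066,[0,.35],"h2",(130,190,250,310),(300,130,400,210))
E
```

```text
(no output)
```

View pics/h2_scene.png

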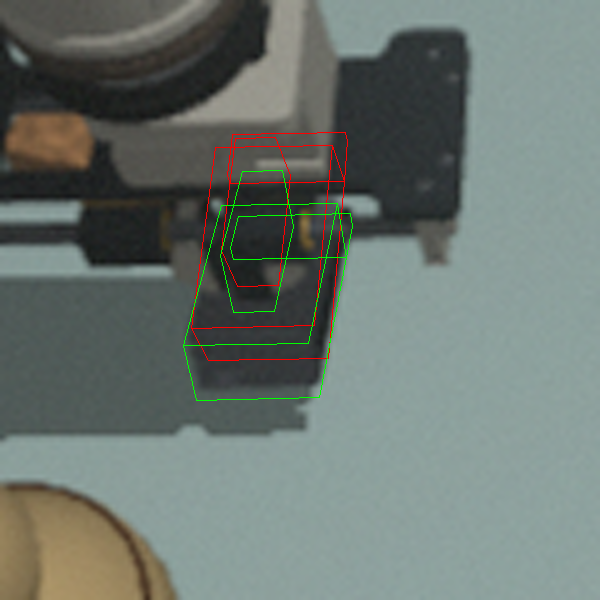

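View pics/h2_top.png

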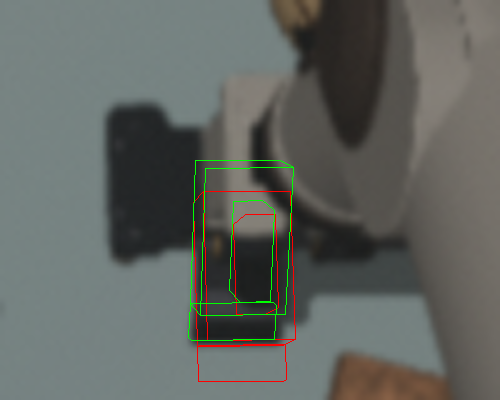

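```bash
cat >> h.py <<'E'
def tiltfrom(top_px,scene_px,zt=0.):
    """tongue tip bottom edge centre px in top; rear bottom edge centre in scene -> tip world, tilt"""
    t=ray("top",top_px,zt)
    from scipy.optimize import brentq
    def f(th):
        return proj("scene",[t[0]+.102*np.cos(th),t[1],zt+.102*np.sin(th)])[0,1]-scene_px[1]
    th=np.linspace(-.2,.8,101);v=[abs(f(a)) for a in th]
    return t,th[int(np.argmin(v))]
E
python3 - <<'E'
from h import *
for zt in(0,.003,.006):print(tiltfrom((347.4,199),(181.9,267.6),zt), tiltfrom((347.4,199),(181.9,267.1),zt))
print(tiltfrom((0.5*(339.3+357.5),202),(182,266),.0))
s=env.sense();print(s["position"]+s["tcp_rot"]@[0,0,.047])
E
```

```text
(array([ 0.5785, -0.2068,  0.    ]), np.float64(0.32)) (array([ 0.5785, -0.2068,  0.    ]), np.float64(0.34))
(array([ 0.5781, -0.2062,  0.003 ]), np.float64(0.3)) (array([ 0.5781, -0.2062,  0.003 ]), np.float64(0.31))
(array([ 0.5778, -0.2056,  0.006 ]), np.float64(0.27999999999999997)) (array([ 0.5778, -0.2056,  0.006 ]), np.float64(0.29))
(array([ 0.5699, -0.2097,  0.    ]), np.float64(0.25))
[ 0.6412 -0.2003  0.0902]
```

```bash
python3 - <<'E'
from h import *
d=np.load("dock.npy")
def bay(i,x,y=0,z=0): return xf(d,[[x,y+(i-2)*.064,z+.012]])[0]
g=bay(1,.015,0,.092+.06);print(bay(1,0),g)
plan(g,d[2]); plan(env.sense()["position"]-[0,0,.047-.07],.03)
E
```

```text
[ 0.5517 -0.0082  0.012 ] [ 0.5666 -0.0101  0.164 ]
offset [ -6.77 -19.2   -7.48] turn 9.3 rows>= 5.0
offset [ 0.04  0.02 -7.  ] turn 0.1 rows>= 2.0
```

Call:
move_arm:
  plan:
    - {"offset": [0, 0, 0], "turn": 0, "grip": 0.0}
    - {"offset": [0, 0, 0], "turn": 0, "grip": 0.0}
    - {"offset": [0, 0, 0], "turn": 0, "grip": 0.0}
    - {"offset": [0, 0, -2], "turn": 0, "grip": 0.0}
    - {"offset": [0, 0, -5], "turn": 0, "grip": 0.0}
    - {"offset": [0, 0, -7.5], "turn": 0, "grip": 0.0}
    - {"offset": [0, 0, -7.5], "turn": 0, "grip": 0.0}
  squeeze: 40

```text
clock: 7.8
position: [0.6431, -0.2001, 0.2164]
tcp_rot: [[0.999, 0.032, 0.014], [0.032, -0.999, -0.005], [0.014, 0.005, -1.0]]
force: [0.3, -0.2, -1.8]
width: 0.0153
```

```bash
python3 - <<'E'
from h import *
F=grab()
d=np.load("dock.npy")
def bay(i,x,y=0,z=0): return xf(d,[[x,y+(i-2)*.064,z+.012]])[0]
plan(bay(1,.015,0,.092+.06),d[2])
held(.024,.066,[0,.31],"h3",(130,170,250,290),(300,120,400,210))
E
```

```text
offset [ -6.78 -19.2    0.  ] turn 9.3 rows>= 5.0
```

View pics/h3_scene.png

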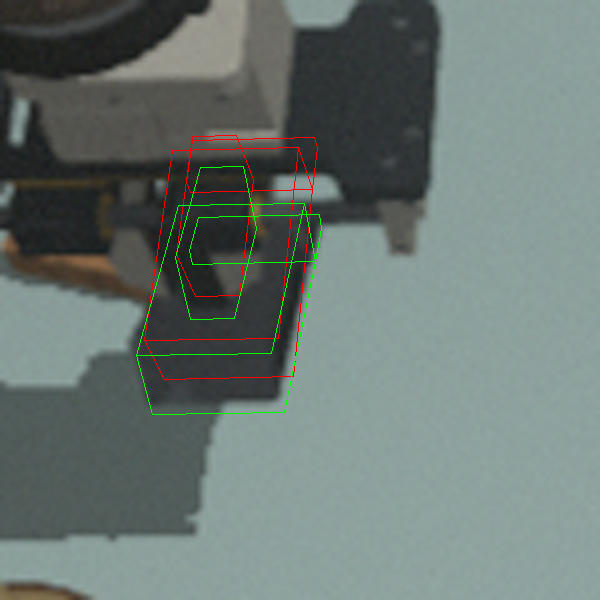

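View pics/h3_top.png

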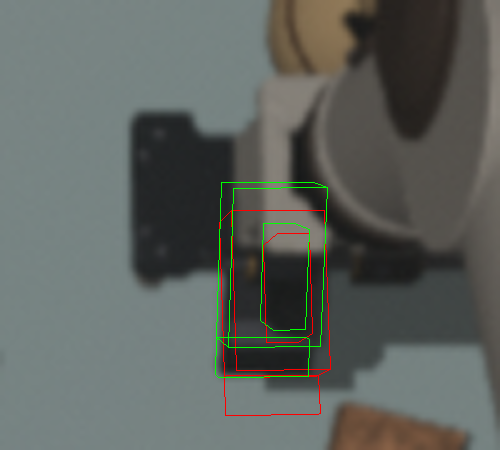

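Call:
move_arm:
  plan:
    - {"offset": [-1, -3, 0], "turn": 1.5, "grip": 0.0}
    - {"offset": [-2.2, -6.5, 0], "turn": 3, "grip": 0.0}
    - {"offset": [-3.5, -10, 0], "turn": 5, "grip": 0.0}
    - {"offset": [-4.8, -13.5, 0], "turn": 7, "grip": 0.0}
    - {"offset": [-6, -17, 0], "turn": 8.5, "grip": 0.0}
    - {"offset": [-6.8, -19.2, 0], "turn": 9.3, "grip": 0.0}
    - {"offset": [-6.8, -19.2, 0], "turn": 9.3, "grip": 0.0}
    - {"offset": [-6.8, -19.2, 0], "turn": 9.3, "grip": 0.0}

```text
clock: 8.7
position: [0.5655, -0.01, 0.2096]
tcp_rot: [[0.992, -0.128, 0.005], [-0.128, -0.992, -0.004], [0.005, 0.003, -1.0]]
force: [0.7, -1.0, -2.0]
width: 0.0151
```

```bash
cat >> h.py <<'E'
dk=np.load("dock.npy")
def bay(i,x,y=0,z=0): return xf(dk,[[x,y+(i-2)*.064,z+.012]])[0]
E
python3 - <<'E'
from h import *
F=grab()
plan(bay(1,.015,0,.092),dk[2])
held(.024,.066,[.31],"h4",(200,130,350,280),(220,120,330,240))
E
```

```text
offset [-0.02 -0.18  5.9 ] turn -0.1 rows>= 2.0
```

View pics/h4_scene.png

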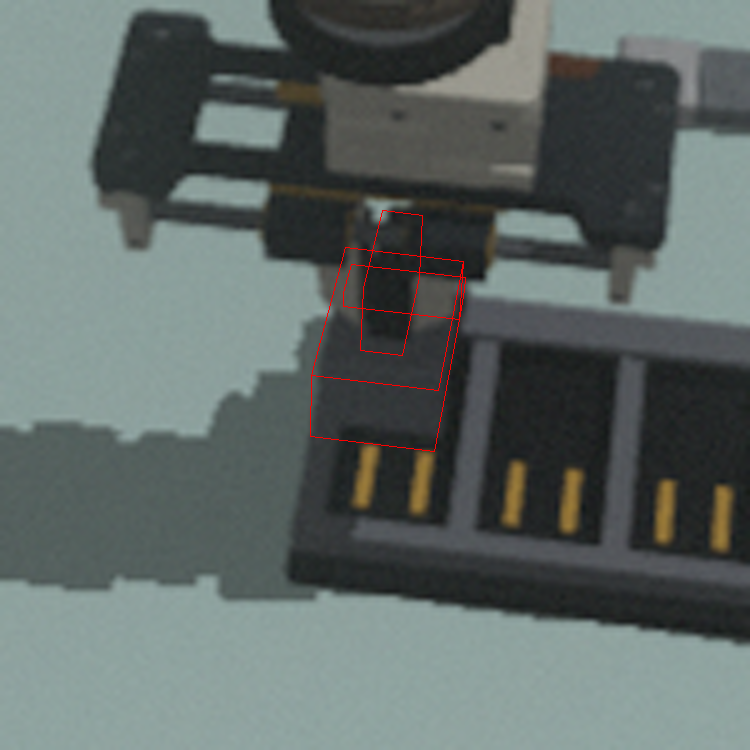

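View pics/h4_top.png

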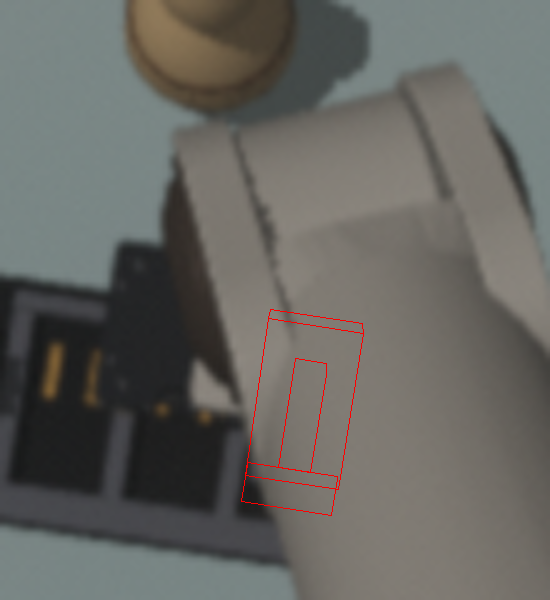

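Call:
move_arm:
  plan:
    - {"offset": [0.2, -0.2, 1.5], "turn": 0, "grip": 0.0}
    - {"offset": [0.2, -0.2, 3], "turn": 0, "grip": 0.0}
    - {"offset": [0.2, -0.2, 4], "turn": 0, "grip": 0.0}
    - {"offset": [0.2, -0.2, 4.8], "turn": 0, "grip": 0.0}
    - {"offset": [0.2, -0.2, 5.4], "turn": 0, "grip": 0.0}
    - {"offset": [0.2, -0.2, 5.7], "turn": 0, "grip": 0.0}
    - {"offset": [0.2, -0.2, 5.7], "turn": 0, "grip": 0.0}

```text
clock: 9.5
position: [0.5687, -0.0102, 0.1527]
tcp_rot: [[0.991, -0.131, 0.005], [-0.131, -0.991, -0.004], [0.006, 0.003, -1.0]]
force: [0.8, 0.2, -3.1]
width: 0.0154
```

```bash
python3 - <<'E'
from h import *
F=grab()
print(env.sense()["force"])
plan(bay(1,.015,0,.092),dk[2])
held(.024,.066,[.31],"h5",(220,150,340,270),(220,120,330,240))
E
```

```text
[ 0.485  0.555 -2.607]
offset [-0.25  0.03  0.24] turn -0.1 rows>= 1.0
```

View pics/h5_scene.png

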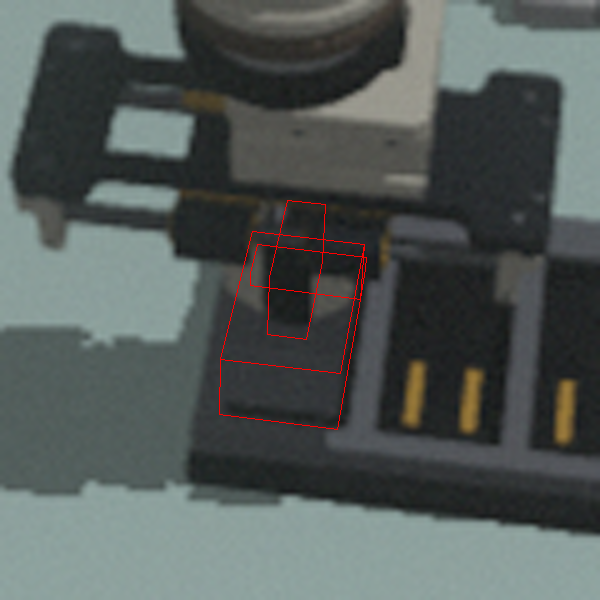

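Call:
move_arm:
  plan:
    - {"offset": [0, 0, 0.1], "turn": 0, "grip": 0.0}
    - {"offset": [0, 0, 0.2], "turn": 0, "grip": 0.0}
    - {"offset": [0, 0, 0.3], "turn": 0, "grip": 0.0}

```text
clock: 9.9
position: [0.5693, -0.0102, 0.1507]
tcp_rot: [[0.991, -0.131, 0.007], [-0.131, -0.991, -0.004], [0.007, 0.003, -1.0]]
force: [0.3, 0.3, -2.2]
width: 0.0156
```

Call:
move_arm:
  plan:
    - {"offset": [0, 0, 0.2], "turn": 0, "grip": 0.0}
    - {"offset": [0, 0, 0.3], "turn": 0, "grip": 0.0}
    - {"offset": [0, 0, 0.4], "turn": 0, "grip": 0.0}

```text
clock: 10.2
position: [0.5709, -0.0104, 0.1476]
tcp_rot: [[0.991, -0.131, 0.01], [-0.131, -0.991, -0.004], [0.011, 0.003, -1.0]]
force: [2.7, -1.2, 4.1]
width: 0.0153
```

Call:
move_arm:
  plan:
    - {"offset": [0, 0, -0.1], "turn": 0, "grip": 0.0}
    - {"offset": [-0.3, 0, -0.15], "turn": 0, "grip": 0.0}
    - {"offset": [-0.6, 0, -0.15], "turn": 0, "grip": 0.0}
    - {"offset": [-0.9, 0, -0.15], "turn": 0, "grip": 0.0}
    - {"offset": [-1.2, 0, -0.15], "turn": 0, "grip": 0.0}
    - {"offset": [-1.4, 0, -0.15], "turn": 0, "grip": 0.0}

```text
clock: 10.8
position: [0.5567, -0.0084, 0.149]
tcp_rot: [[0.991, -0.131, 0.01], [-0.131, -0.991, -0.004], [0.011, 0.003, -1.0]]
force: [1.4, -0.0, 1.2]
width: 0.0151
```

```bash
python3 - <<'E'
from h import *
F=grab()
print(env.sense()["force"])
plan(bay(1,.003,0,.091),dk[2])
held(.024,.066,[.31],"h6",(220,150,340,270),(220,120,330,240))
E
```

```text
[1.2068 0.7233 0.1548]
offset [-0.18  0.04 -0.11] turn -0.1 rows>= 1.0
```

View pics/h6_scene.png

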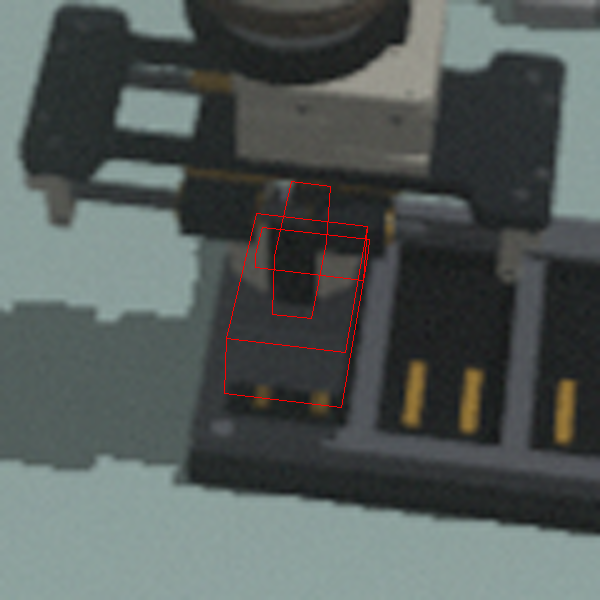

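Call:
move_arm:
  plan:
    - {"offset": [-0.2, 0, 0], "turn": 0, "grip": 0.0}
    - {"offset": [-0.3, 0, 0], "turn": 0, "grip": 0.0}
    - {"offset": [-0.3, 0, 0], "turn": 0, "grip": 0.0}

```text
clock: 11.2
position: [0.5535, -0.008, 0.1489]
tcp_rot: [[0.991, -0.131, 0.01], [-0.131, -0.991, -0.004], [0.01, 0.003, -1.0]]
force: [0.8, -0.6, 1.2]
width: 0.0152
```

```bash
python3 - <<'E'
from h import *
print(env.sense()["force"])
plan(bay(1,.003,0,.091),dk[2])
E
```

```text
[ 0.7672 -0.6385  1.1715]
offset [ 0.13  0.04 -0.11] turn -0.1 rows>= 1.0
```

Call:
move_arm:
  plan:
    - {"offset": [0, 0, 0], "turn": 0, "grip": 0.0}
    - {"offset": [0.3, 0, 0.25], "turn": 0, "grip": 0.0}
    - {"offset": [0.6, 0, 0.5], "turn": 0, "grip": 0.0}
    - {"offset": [0.85, 0, 0.8], "turn": 0, "grip": 0.0}
    - {"offset": [1.1, 0, 1.05], "turn": 0, "grip": 0.0}
  squeeze: 5

```text
clock: 11.7
position: [0.5648, -0.0095, 0.1381]
tcp_rot: [[0.991, -0.131, 0.01], [-0.131, -0.991, -0.004], [0.01, 0.003, -1.0]]
force: [0.8, -0.1, -0.7]
width: 0.0157
```

```bash
python3 - <<'E'
from h import *
F=grab()
print(env.sense()["force"])
plan(bay(1,.003,0,.091),dk[2])
held(.024,.066,[.16],"h7",(220,150,340,270),(220,120,330,240))
E
```

```text
[ 0.2841 -0.3726 -0.7203]
offset [-0.98  0.04 -1.21] turn -0.1 rows>= 1.0
```

View pics/h7_scene.png

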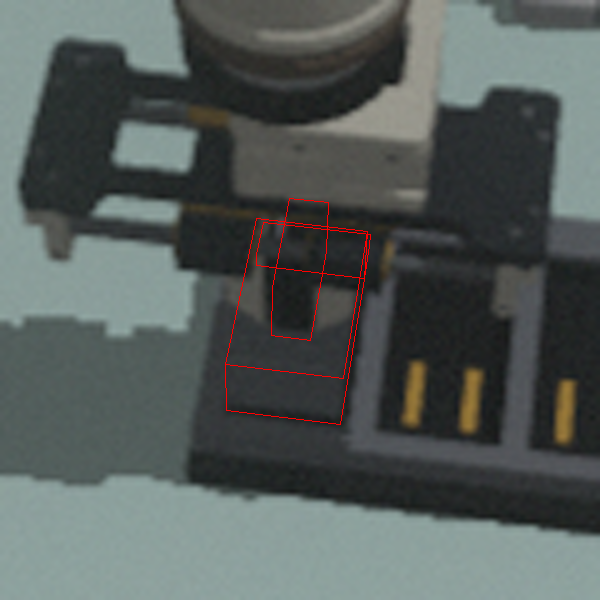

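Swinging down. Continue the arc.

Call:
move_arm:
  plan:
    - {"offset": [0.25, 0, 0.28], "turn": 0, "grip": 0.0}
    - {"offset": [0.5, 0, 0.6], "turn": 0, "grip": 0.0}
    - {"offset": [0.75, 0, 0.9], "turn": 0, "grip": 0.0}
    - {"offset": [0.95, 0, 1.15], "turn": 0, "grip": 0.0}
    - {"offset": [0.95, 0, 1.2], "turn": 0, "grip": 0.0}

```text
clock: 12.3
position: [0.5741, -0.0109, 0.1256]
tcp_rot: [[0.991, -0.132, 0.009], [-0.132, -0.991, -0.004], [0.009, 0.003, -1.0]]
force: [1.0, -0.9, -0.7]
width: 0.016
```

```bash
python3 - <<'E'
from h import *
F=grab()
print(env.sense()["force"])
plan(bay(1,.024,0,.066),dk[2])
held(.024,.066,[.0],"h8",(220,150,340,270),(220,120,330,240))
E
```

```text
[-0.086  -0.783  -0.8597]
offset [0.16 0.03 0.08] turn -0.1 rows>= 1.0
```

View pics/h8_scene.png

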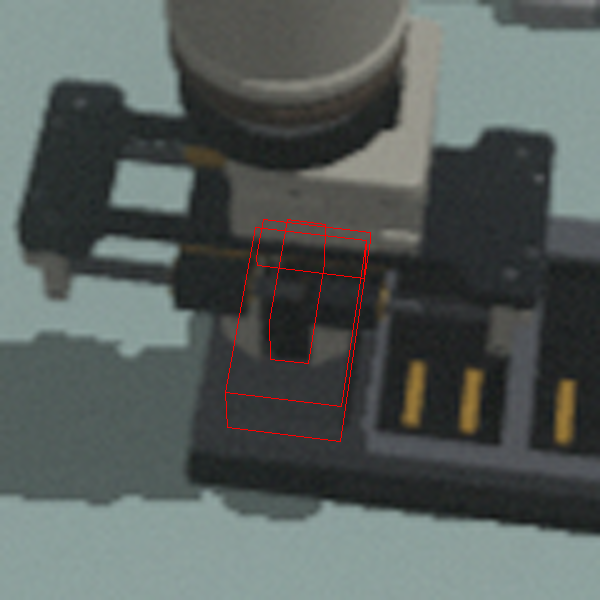

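Call:
move_arm:
  plan:
    - {"offset": [0.15, 0, 0.15], "turn": 0, "grip": 0.0}
    - {"offset": [0.2, 0, 0.3], "turn": 0, "grip": 0.0}
    - {"offset": [0.2, 0, 0.3], "turn": 0, "grip": 0.35}
    - {"offset": [0.2, 0, 0.3], "turn": 0, "grip": 0.35}
    - {"offset": [0.2, 0, -2], "turn": 0, "grip": 0.35}
    - {"offset": [0.2, 0, -6], "turn": 0, "grip": 0.35}
    - {"offset": [-2, 6, -10], "turn": 0, "grip": 0.35}
    - {"offset": [-4, 11, -10], "turn": 0, "grip": 0.35}

```text
clock: 13.2
position: [0.534, -0.0897, 0.2245]
tcp_rot: [[0.992, -0.126, 0.015], [-0.126, -0.992, -0.004], [0.016, 0.002, -1.0]]
force: [1.4, -0.9, -1.0]
width: 0.0323
```

```bash
python3 - <<'E'
from h import *
F=grab()
p=np.r_[bay(1,0)[:2],dk[2]]
U={n:up(f) for n,f in F.items()}
pb=[.4795,-.3701,.0756]
for n,c in(("scene",(220,150,340,270)),("top",(250,150,330,250))): overlay(n,F[n],[(p,pack_parts(),.012,(0,0,255))],c,f"pics/{n}9.png",5)
overlay("scene",F["scene"],[(pb,pack_parts(),0,(0,0,255))],(90,150,210,250),"pics/b9.png",5)
E
```

```text
(no output)
```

View pics/scene9.png

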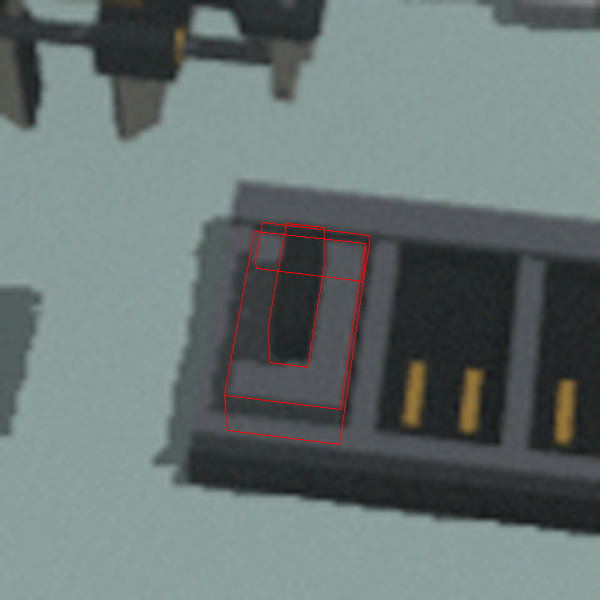

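View pics/top9.png

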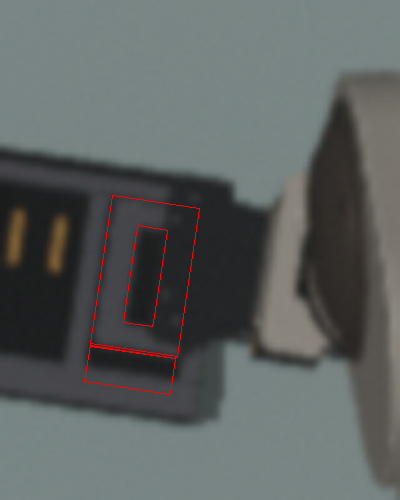

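View pics/b9.png

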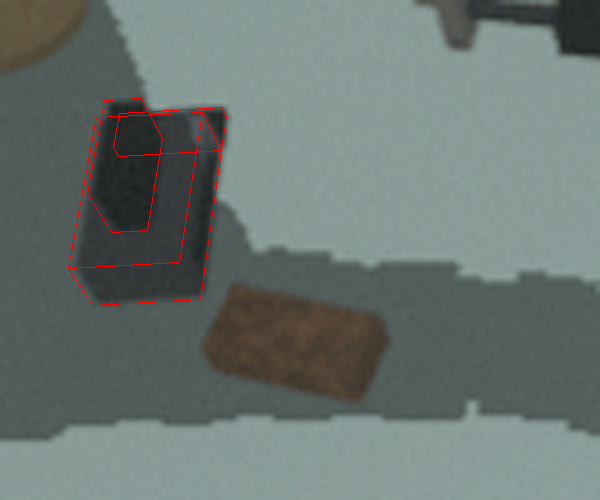

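```bash
python3 - <<'E'
from h import *
pb=np.array([.4793,-.3701,.0765])
g=packpt(pb,.025,.067);print(g)
plan(g+[0,0,.08],pb[2])
E
```

```text
[ 0.5042 -0.3682  0.067 ]
offset [ 1.29 26.94  3.08] turn -12.5 rows>= 6.0
```

Call:
move_arm:
  plan:
    - {"offset": [0.2, 4, 0], "turn": -2, "grip": 0.35}
    - {"offset": [0.4, 8.5, 0], "turn": -4, "grip": 0.35}
    - {"offset": [0.6, 13, 0], "turn": -6, "grip": 0.35}
    - {"offset": [0.8, 17.5, 0], "turn": -8, "grip": 0.35}
    - {"offset": [1, 22, 1], "turn": -10, "grip": 0.4}
    - {"offset": [1.3, 25.5, 2], "turn": -12, "grip": 0.4}
    - {"offset": [1.3, 26.9, 3], "turn": -12.5, "grip": 0.4}
    - {"offset": [1.3, 26.9, 3], "turn": -12.5, "grip": 0.4}

```text
clock: 14.1
position: [0.5023, -0.3697, 0.1926]
tcp_rot: [[0.997, 0.071, 0.005], [0.072, -0.997, -0.008], [0.004, 0.009, -1.0]]
force: [-0.0, 0.7, -0.5]
width: 0.0363
```

```bash
python3 - <<'E'
from h import *
F=grab(("scene",))
pb=np.array([.4793,-.3701,.0765])
g=packpt(pb,.025,.067)
plan(g,pb[2])
overlay("scene",F["scene"],[(pb,pack_parts(),0,(0,0,255))],(90,130,210,250),"pics/b10.png",5)
E
```

```text
offset [0.   0.05 7.95] turn -0.1 rows>= 2.0
```

View pics/b10.png

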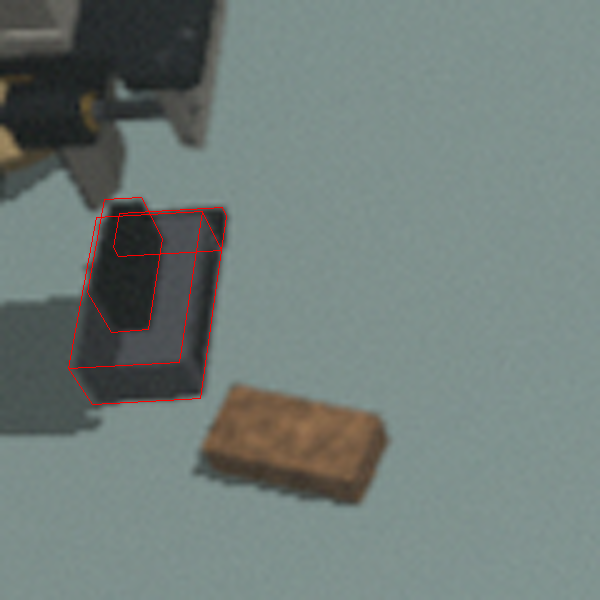

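Call:
move_arm:
  plan:
    - {"offset": [0.1, 0, 4], "turn": 0, "grip": 0.4}
    - {"offset": [0.1, 0, 7], "turn": 0, "grip": 0.4}
    - {"offset": [0.1, 0, 7.95], "turn": 0, "grip": 0.4}
    - {"offset": [0.1, 0, 7.95], "turn": 0, "grip": 0.4}
    - {"offset": [0.1, 0, 7.95], "turn": 0, "grip": 0.0}
    - {"offset": [0.1, 0, 7.95], "turn": 0, "grip": 0.0}
    - {"offset": [0.1, 0, 7.95], "turn": 0, "grip": 0.0}
    - {"offset": [0.1, 0, 7.95], "turn": 0, "grip": 0.0}
  squeeze: 3

```text
clock: 14.95
position: [0.5059, -0.3679, 0.1152]
tcp_rot: [[0.997, 0.074, 0.008], [0.074, -0.997, -0.009], [0.007, 0.009, -1.0]]
force: [-0.4, 1.2, 4.3]
width: 0.0158
```

Call:
move_arm:
  plan:
    - {"offset": [0, 0, 0], "turn": 0, "grip": 0.0}
    - {"offset": [0, 0, 0], "turn": 0, "grip": 0.0}
    - {"offset": [0, 0, 0], "turn": 0, "grip": 0.0}

```text
clock: 15.25
position: [0.5058, -0.368, 0.1152]
tcp_rot: [[0.997, 0.074, 0.008], [0.074, -0.997, -0.009], [0.008, 0.009, -1.0]]
force: [-0.0, 0.3, -0.4]
width: 0.016
```

```bash
python3 - <<'E'
from h import *
pb=np.array([.4793,-.3701,.0765])
plan(packpt(pb,.025,.067),pb[2])
E
```

```text
offset [-0.16  0.    0.12] turn -0.1 rows>= 1.0
```

Call:
move_arm:
  plan:
    - {"offset": [-0.22, 0, -0.3], "turn": 0, "grip": 0.0}
    - {"offset": [-0.45, 0, -0.65], "turn": 0, "grip": 0.0}
    - {"offset": [-0.75, 0, -1.0], "turn": 0, "grip": 0.0}
    - {"offset": [-1.05, 0, -1.35], "turn": 0, "grip": 0.0}
    - {"offset": [-1.4, 0, -1.7], "turn": 0, "grip": 0.0}
    - {"offset": [-1.75, 0, -2.05], "turn": 0, "grip": 0.0}
    - {"offset": [-2.1, 0, -2.4], "turn": 0, "grip": 0.0}
    - {"offset": [-2.5, 0, -2.7], "turn": 0, "grip": 0.0}

```text
clock: 16.05
position: [0.4805, -0.3698, 0.1424]
tcp_rot: [[0.997, 0.074, 0.008], [0.074, -0.997, -0.009], [0.008, 0.01, -1.0]]
force: [0.0, 0.1, -1.9]
width: 0.016
```

```bash
python3 - <<'E'
from h import *
F=grab()
held(.026,.067,[0,.33],"h11",(90,130,210,250),(360,180,460,270))
E
```

```text
(no output)
```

View pics/h11_scene.png

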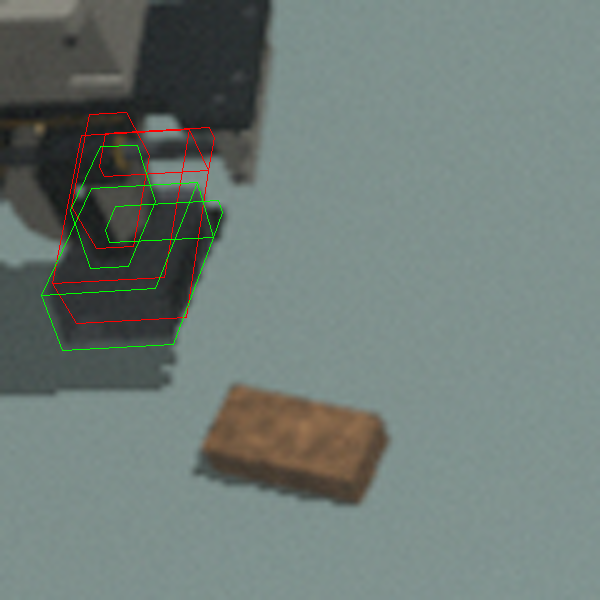

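View pics/h11_top.png

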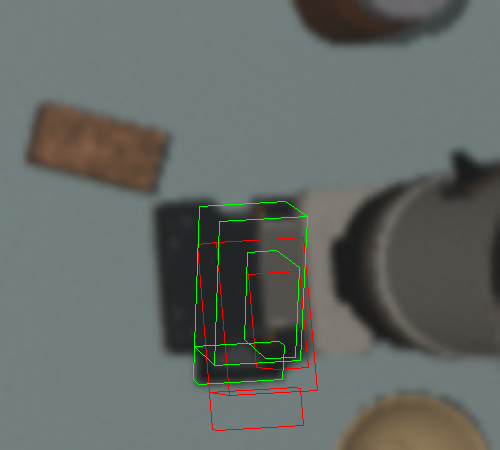

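Call:
move_arm:
  plan:
    - {"offset": [0, 0, 0], "turn": 0, "grip": 0.0}
    - {"offset": [0, 0, 0], "turn": 0, "grip": 0.0}
    - {"offset": [0, 0, 0], "turn": 0, "grip": 0.0}
    - {"offset": [0, 0, -2], "turn": 0, "grip": 0.0}
    - {"offset": [0, 0, -5], "turn": 0, "grip": 0.0}
    - {"offset": [0, 0, -8], "turn": 0, "grip": 0.0}
    - {"offset": [0, 0, -8], "turn": 0, "grip": 0.0}
  squeeze: 40

```text
clock: 16.85
position: [0.4821, -0.3705, 0.2269]
tcp_rot: [[0.997, 0.074, 0.015], [0.074, -0.997, -0.014], [0.014, 0.015, -1.0]]
force: [0.9, 0.0, -1.1]
width: 0.0149
```

```bash
python3 - <<'E'
from h import *
plan(bay(2,.017,0,.092+.07),dk[2])
E
```

```text
offset [ 12.57 -41.55   0.14] turn 11.7 rows>= 9.0
```

Call:
move_arm:
  plan:
    - {"offset": [1.2, -4, -1], "turn": 1.2, "grip": 0.0}
    - {"offset": [2.6, -8.5, -2], "turn": 2.5, "grip": 0.0}
    - {"offset": [3.9, -13, -2], "turn": 4, "grip": 0.0}
    - {"offset": [5.3, -17.5, -2], "turn": 5, "grip": 0.0}
    - {"offset": [6.6, -22, -2], "turn": 6.5, "grip": 0.0}
    - {"offset": [8, -26.5, -2], "turn": 8, "grip": 0.0}
    - {"offset": [9.4, -31, -2], "turn": 9.5, "grip": 0.0}
    - {"offset": [10.7, -35, -2], "turn": 10.5, "grip": 0.0}

```text
clock: 17.65
position: [0.5625, -0.0106, 0.2423]
tcp_rot: [[0.994, -0.109, 0.014], [-0.109, -0.994, -0.014], [0.015, 0.012, -1.0]]
force: [1.6, -0.6, -2.3]
width: 0.0146
```

```bash
python3 - <<'E'
from h import *
plan(bay(2,.017,0,.092+.06),dk[2])
E
```

```text
offset [ 0.7  -6.52  3.06] turn 1.2 rows>= 2.0
```

Call:
move_arm:
  plan:
    - {"offset": [0.4, -3.5, 0], "turn": 0.6, "grip": 0.0}
    - {"offset": [0.7, -6.5, 0], "turn": 1.2, "grip": 0.0}
    - {"offset": [0.7, -6.5, 1.5], "turn": 1.2, "grip": 0.0}
    - {"offset": [0.7, -6.5, 3], "turn": 1.2, "grip": 0.0}
    - {"offset": [0.7, -6.5, 3], "turn": 1.2, "grip": 0.0}
    - {"offset": [0.7, -6.5, 3], "turn": 1.2, "grip": 0.0}

```text
clock: 18.25
position: [0.5762, 0.051, 0.2104]
tcp_rot: [[0.991, -0.132, 0.011], [-0.132, -0.991, -0.014], [0.013, 0.013, -1.0]]
force: [-0.1, -0.3, -1.4]
width: 0.0146
```

```bash
python3 - <<'E'
from h import *
F=grab()
plan(bay(2,.017,0,.092),dk[2])
held(.026,.067,[.33],"h12",(220,130,370,280),(220,120,330,240))
E
```

```text
offset [-0.14 -0.22  6.07] turn -0.1 rows>= 2.0
```

View pics/h12_scene.png

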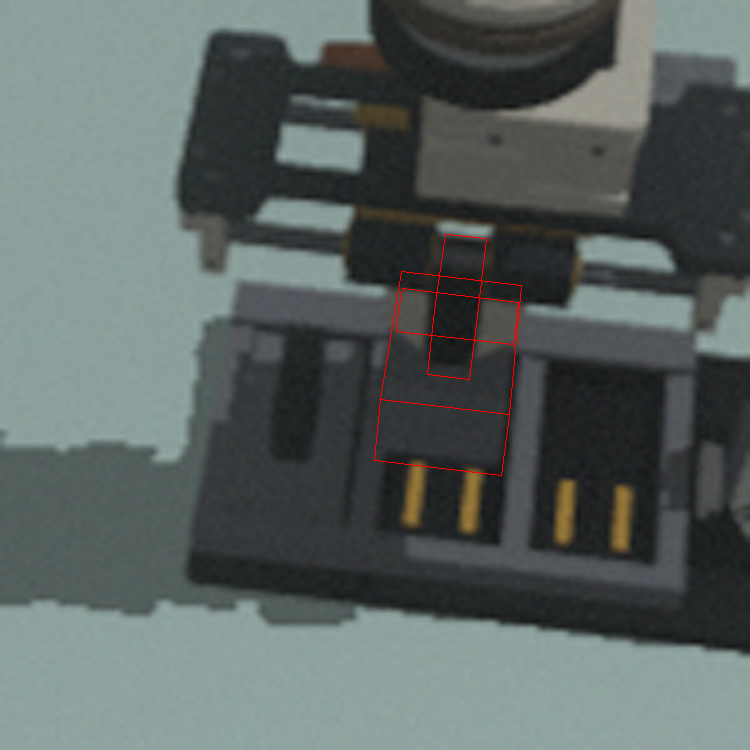

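Call:
move_arm:
  plan:
    - {"offset": [0, -0.22, 1.5], "turn": 0, "grip": 0.0}
    - {"offset": [0, -0.22, 3], "turn": 0, "grip": 0.0}
    - {"offset": [0, -0.22, 4], "turn": 0, "grip": 0.0}
    - {"offset": [0, -0.22, 4.8], "turn": 0, "grip": 0.0}
    - {"offset": [0, -0.22, 5.4], "turn": 0, "grip": 0.0}
    - {"offset": [0, -0.22, 5.7], "turn": 0, "grip": 0.0}
    - {"offset": [0, -0.22, 5.8], "turn": 0, "grip": 0.0}
    - {"offset": [0, -0.22, 5.8], "turn": 0, "grip": 0.0}

```text
clock: 19.15
position: [0.5785, 0.0531, 0.154]
tcp_rot: [[0.991, -0.132, 0.015], [-0.131, -0.991, -0.014], [0.016, 0.012, -1.0]]
force: [0.7, 0.5, -0.9]
width: 0.0146
```

```bash
python3 - <<'E'
from h import *
plan(bay(2,.017,0,.092),dk[2])
E
```

```text
offset [-0.16  0.02  0.3 ] turn -0.1 rows>= 1.0
```

Call:
move_arm:
  plan:
    - {"offset": [0, 0, 0.2], "turn": 0, "grip": 0.0}
    - {"offset": [0, 0, 0.35], "turn": 0, "grip": 0.0}
    - {"offset": [0, 0, 0.5], "turn": 0, "grip": 0.0}
    - {"offset": [0, 0, 0.55], "turn": 0, "grip": 0.0}

```text
clock: 19.55
position: [0.5819, 0.0526, 0.1507]
tcp_rot: [[0.991, -0.132, 0.022], [-0.132, -0.991, -0.014], [0.023, 0.011, -1.0]]
force: [5.5, -1.5, 7.3]
width: 0.0149
```

Call:
move_arm:
  plan:
    - {"offset": [0, 0, -0.15], "turn": 0, "grip": 0.0}
    - {"offset": [-0.4, 0, -0.15], "turn": 0, "grip": 0.0}
    - {"offset": [-0.8, 0, -0.15], "turn": 0, "grip": 0.0}
    - {"offset": [-1.2, 0, -0.15], "turn": 0, "grip": 0.0}
    - {"offset": [-1.6, 0, -0.15], "turn": 0, "grip": 0.0}
    - {"offset": [-1.9, 0, -0.15], "turn": 0, "grip": 0.0}

```text
clock: 20.15
position: [0.5631, 0.0553, 0.1521]
tcp_rot: [[0.991, -0.132, 0.023], [-0.132, -0.991, -0.014], [0.024, 0.011, -1.0]]
force: [3.6, -0.3, 5.0]
width: 0.0149
```

```bash
python3 - <<'E'
from h import *
F=grab()
print(env.sense()["force"])
plan(bay(2,.002,0,.091),dk[2])
held(.026,.067,[.33],"h13",(220,150,370,270),(220,120,330,240))
E
```

```text
[3.2041 0.0289 3.9684]
offset [-0.06  0.04  0.19] turn -0.1 rows>= 1.0
```

View pics/h13_scene.png

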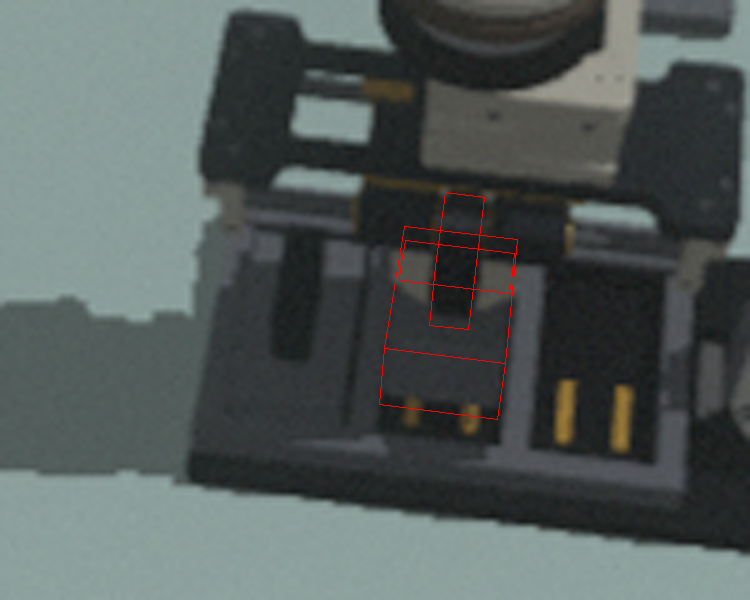

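Call:
move_arm:
  plan:
    - {"offset": [-0.15, 0, 0], "turn": 0, "grip": 0.0}
    - {"offset": [-0.15, 0, 0], "turn": 0, "grip": 0.0}
    - {"offset": [0.15, 0, 0.25], "turn": 0, "grip": 0.0}
    - {"offset": [0.45, 0, 0.5], "turn": 0, "grip": 0.0}
    - {"offset": [0.7, 0, 0.8], "turn": 0, "grip": 0.0}
    - {"offset": [0.95, 0, 1.1], "turn": 0, "grip": 0.0}
  squeeze: 5

```text
clock: 20.85
position: [0.5724, 0.0538, 0.1405]
tcp_rot: [[0.991, -0.132, 0.021], [-0.132, -0.991, -0.014], [0.023, 0.011, -1.0]]
force: [2.6, -0.7, 2.1]
width: 0.0161
```

Call:
move_arm:
  plan:
    - {"offset": [0.25, 0, 0.28], "turn": 0, "grip": 0.0}
    - {"offset": [0.5, 0, 0.6], "turn": 0, "grip": 0.0}
    - {"offset": [0.75, 0, 0.9], "turn": 0, "grip": 0.0}
    - {"offset": [0.95, 0, 1.2], "turn": 0, "grip": 0.0}
    - {"offset": [1.0, 0, 1.35], "turn": 0, "grip": 0.0}

```text
clock: 21.35
position: [0.5818, 0.0524, 0.1268]
tcp_rot: [[0.991, -0.132, 0.019], [-0.132, -0.991, -0.014], [0.021, 0.012, -1.0]]
force: [-1.4, -0.4, 7.8]
width: 0.0156
```

```bash
python3 - <<'E'
from h import *
F=grab()
print(env.sense()["force"])
plan(bay(2,.026,0,.067),dk[2])
held(.026,.067,[.0],"h14",(220,150,370,270),(220,120,330,240))
E
```

```text
[ 0.3441 -0.3738  0.4021]
offset [ 0.41 -0.01  0.09] turn -0.1 rows>= 1.0
```

View pics/h14_scene.png

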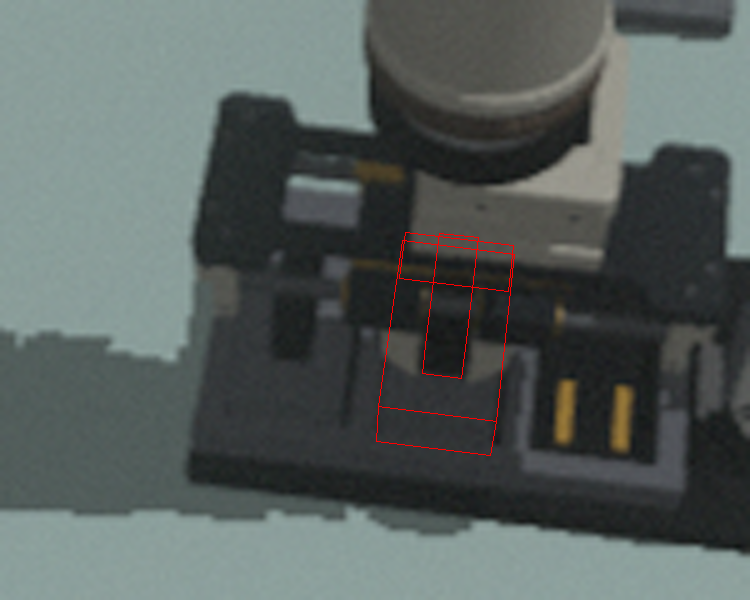

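Release and rise; then look.

Call:
move_arm:
  plan:
    - {"offset": [0.2, 0, 0.15], "turn": 0, "grip": 0.0}
    - {"offset": [0.2, 0, 0.15], "turn": 0, "grip": 0.35}
    - {"offset": [0.2, 0, 0.1], "turn": 0, "grip": 0.35}
    - {"offset": [0.2, 0, -3], "turn": 0, "grip": 0.35}
    - {"offset": [0.2, 0, -7], "turn": 0, "grip": 0.35}
    - {"offset": [-3, 0, -9], "turn": 0, "grip": 0.35}
    - {"offset": [-7, 0, -9], "turn": 0, "grip": 0.35}
    - {"offset": [-11, 0, -9], "turn": 0, "grip": 0.35}

```text
clock: 22.25
position: [0.4701, 0.0683, 0.215]
tcp_rot: [[0.991, -0.132, 0.021], [-0.132, -0.991, -0.014], [0.022, 0.011, -1.0]]
force: [-0.6, 0.1, 0.6]
width: 0.032
```

```bash
python3 - <<'E'
from h import *
F=grab()
p=[(np.r_[bay(i,0)[:2],dk[2]],pack_parts(),.012,(0,0,255)) for i in(1,2)]
for n,c in(("scene",(220,150,370,270)),("top",(170,150,320,260))): overlay(n,F[n],p,c,f"pics/{n}15.png",5)
E
```

```text
(no output)
```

View pics/scene15.png

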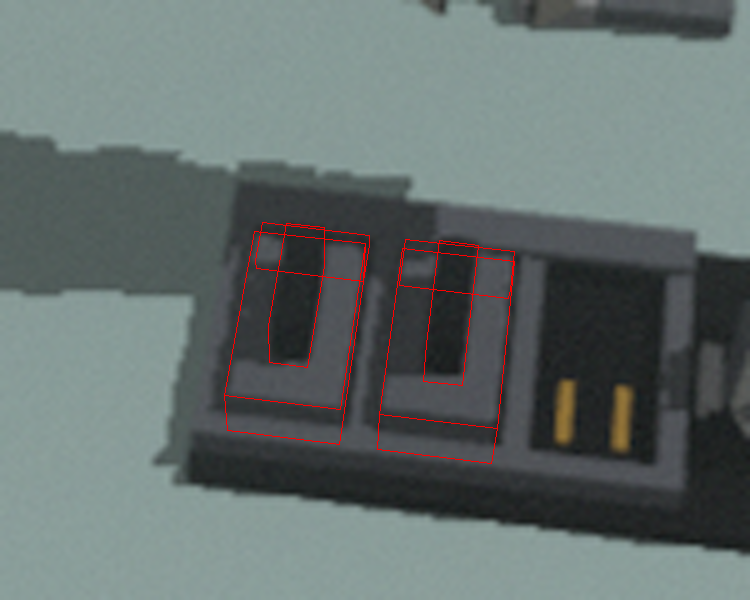

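View pics/top15.png

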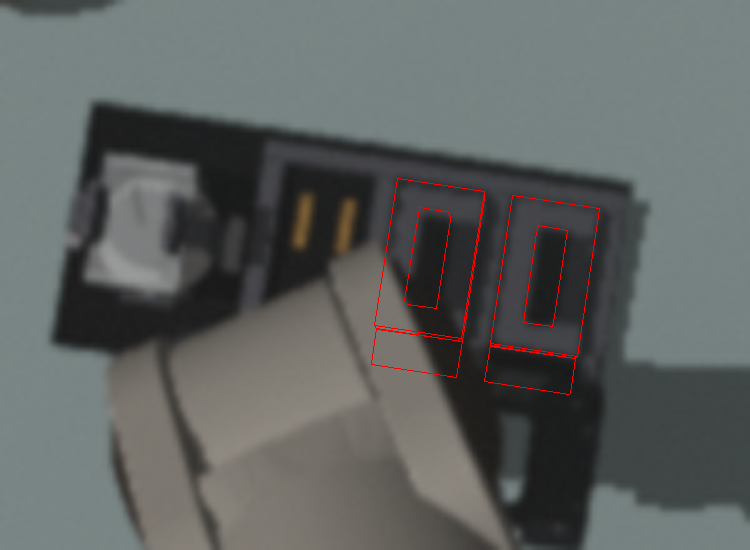

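```bash
cat >> h.py <<'E'
def guard_parts():
    m=.001
    return [np.array(box(-35,35,-25,25,54,54))*m,np.array(box(-15,15,20,24,57,88))*m,np.array(box(-15,15,-24,-20,57,88))*m,
     np.array(box(-20,20,40,48,0,12))*m,np.array(box(-20,20,-48,-40,0,12))*m]
def dpose(): return np.r_[bay(2,0,.155)[:2],dk[2]]
E
python3 - <<'E'
from h import *
F=last()
print(dpose())
for n,c in(("scene",(340,170,440,270)),("top",(170,150,250,230))): overlay(n,F[n],[(dpose(),guard_parts(),.012,(0,0,255))],c,f"pics/{n}16.png",7)
U={n:up(f) for n,f in F.items()}
for i in(1,2):
    print(bay(i,0),fit(np.r_[bay(i,0)[:2],dk[2]],pack_parts()[2:],{"scene":U["scene"]},1,.012))
E
```

```text
[ 0.5802  0.209  -0.1304]
[ 0.5517 -0.0082  0.012 ] (array([ 0.5508, -0.0084, -0.1495]), np.float64(631238.0625))
[0.5601 0.0553 0.012 ] (array([ 0.5572,  0.0547, -0.1444]), np.float64(737191.375))
```

View pics/scene16.png

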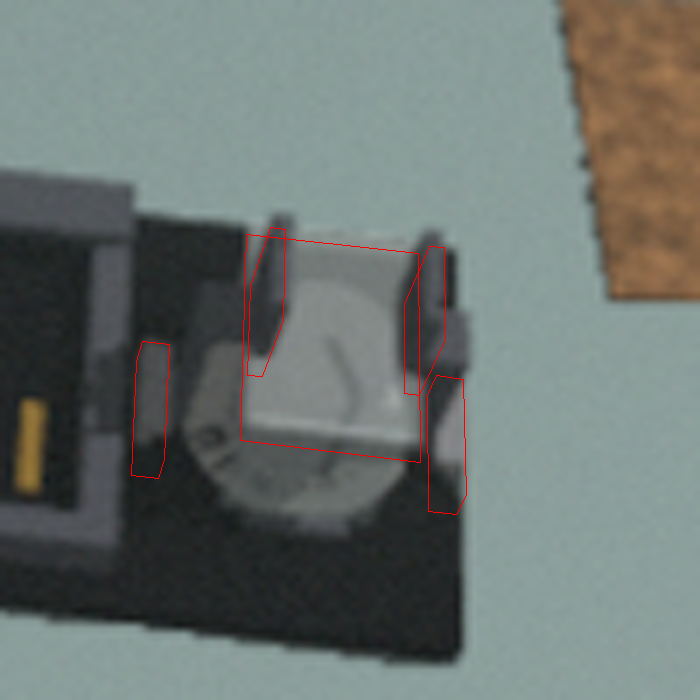

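View pics/top16.png

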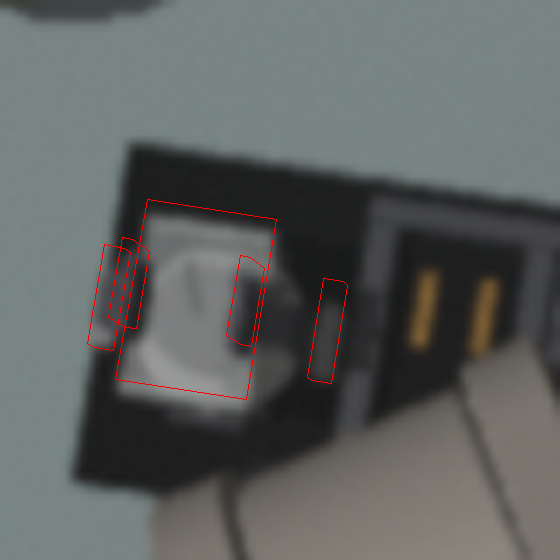

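```bash
python3 - <<'E'
from h import *
F=last()
U={n:up(f) for n,f in F.items()}
p0=dpose()-[.005,0,0]
for sub in(["scene"],["top"],["scene","top"]):
    p,f=fit(p0,guard_parts(),{n:U[n] for n in sub},1,.012,steps=(.004,.004,.04));print(sub,p,f)
for n,c in(("scene",(340,170,440,270)),("top",(170,150,250,230))): overlay(n,F[n],[(np.r_[p[:2],dk[2]],guard_parts(),.012,(0,0,255))],c,f"pics/{n}17.png",7)
E
```

```text
['scene'] [ 0.5747  0.2089 -0.1265] 2619257.0
['top'] [ 0.575   0.2082 -0.1377] 1116398.5
['scene', 'top'] [ 0.5748  0.2084 -0.1296] 3735084.0
```

View pics/scene17.png

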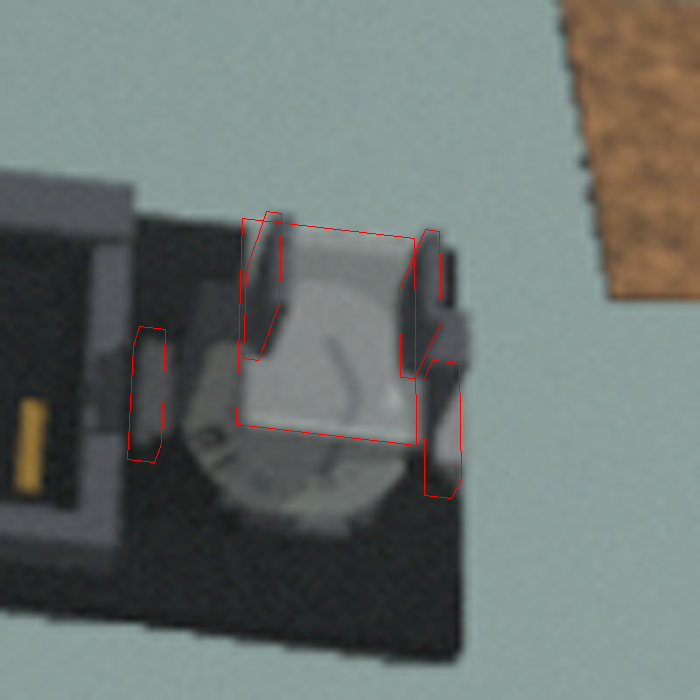

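View pics/top17.png

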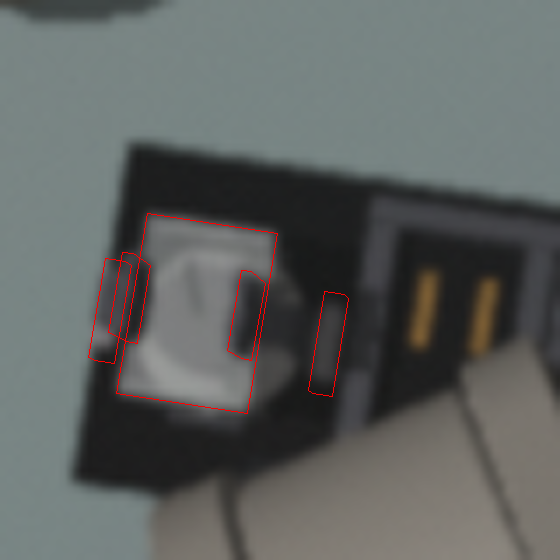

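```bash
python3 - <<'E'
from h import *
plan([.575,.2095,.150],-.1304)
E
```

```text
offset [  9.1  -15.44   1.54] turn 0.1 rows>= 4.0
```

Call:
move_arm:
  plan:
    - {"offset": [2, -4, 0], "turn": 0, "grip": 0.8}
    - {"offset": [4, -8, 0], "turn": 0, "grip": 0.8}
    - {"offset": [6.5, -12, 0], "turn": 0, "grip": 0.8}
    - {"offset": [9.1, -15.4, 0.5], "turn": 0, "grip": 0.8}
    - {"offset": [9.1, -15.4, 1.5], "turn": 0, "grip": 0.8}
    - {"offset": [9.1, -15.4, 1.5], "turn": 0, "grip": 0.8}
    - {"offset": [9.1, -15.4, 1.5], "turn": 0, "grip": 0.8}

```text
clock: 23.05
position: [0.5742, 0.2079, 0.1965]
tcp_rot: [[0.992, -0.13, 0.011], [-0.129, -0.991, -0.018], [0.013, 0.017, -1.0]]
force: [-0.5, -0.3, 0.1]
width: 0.0732
```

```bash
python3 - <<'E'
from h import *
F=grab()
plan([.575,.2095,.090],-.1304)
overlay("scene",F["scene"],[],(330,110,450,240),"pics/s18.png",5)
overlay("scene",F["scene"],[],(220,150,370,270),"pics/s19.png",5)
E
```

```text
offset [-0.09 -0.27  6.06] turn 0.0 rows>= 2.0
```

View pics/s18.png

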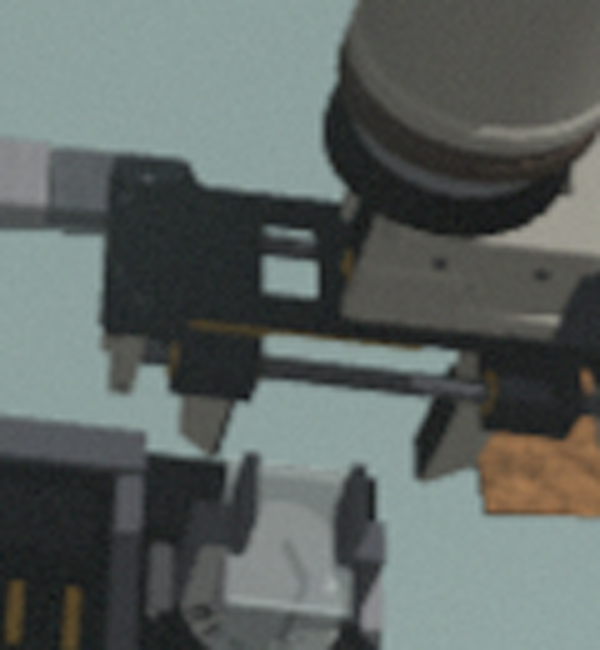

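Call:
move_arm:
  plan:
    - {"offset": [-0.1, -0.35, 3], "turn": 0, "grip": 0.8}
    - {"offset": [-0.1, -0.35, 5], "turn": 0, "grip": 0.8}
    - {"offset": [-0.1, -0.35, 6], "turn": 0, "grip": 0.8}
    - {"offset": [-0.1, -0.35, 6.05], "turn": 0, "grip": 0.8}
    - {"offset": [-0.1, -0.35, 6.05], "turn": 0, "grip": 0.55}
    - {"offset": [-0.1, -0.35, 6.05], "turn": 0, "grip": 0.55}
  squeeze: 20

```text
clock: 23.75
position: [0.5756, 0.2104, 0.1383]
tcp_rot: [[0.991, -0.131, 0.015], [-0.13, -0.991, -0.017], [0.017, 0.015, -1.0]]
force: [-0.4, 0.8, 0.5]
width: 0.0616
```

```bash
python3 - <<'E'
from h import *
F=grab()
plan([.575,.2095,.090],-.1304)
overlay("scene",F["scene"],[],(330,130,450,250),"pics/s20.png",5)
E
```

```text
offset [-0.04  0.09  0.11] turn -0.0 rows>= 1.0
```

View pics/s20.png

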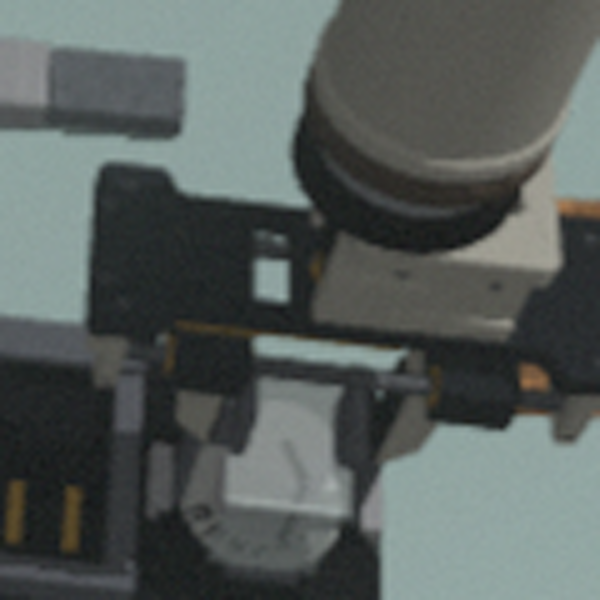

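Call:
move_arm:
  plan:
    - {"offset": [0, 0, 0.05], "turn": 0, "grip": 0.3}
    - {"offset": [0, 0, 0.05], "turn": 0, "grip": 0.3}
    - {"offset": [0, 0, 0.05], "turn": 0, "grip": 0.3}
    - {"offset": [0, 0, 0.05], "turn": 0, "grip": 0.3}
    - {"offset": [0, 0, 0.05], "turn": 0, "grip": 0.3}
    - {"offset": [0, 0, 0.05], "turn": 0, "grip": 0.3}
  squeeze: 20

```text
clock: 24.45
position: [0.5758, 0.2107, 0.1384]
tcp_rot: [[0.991, -0.13, 0.015], [-0.13, -0.991, -0.017], [0.017, 0.015, -1.0]]
force: [-1.5, -1.2, 5.5]
width: 0.0331
```

Call:
move_arm:
  plan:
    - {"offset": [0, 0, -0.3], "turn": 0, "grip": 0.3}
    - {"offset": [0, 0, -0.8], "turn": 0, "grip": 0.3}
    - {"offset": [0, 0, -2], "turn": 0, "grip": 0.3}
    - {"offset": [0, 0, -4], "turn": 0, "grip": 0.3}
    - {"offset": [0, 0, -6], "turn": 0, "grip": 0.3}
    - {"offset": [0, 0, -8], "turn": 0, "grip": 0.3}
    - {"offset": [0, 0, -9], "turn": 0, "grip": 0.3}
    - {"offset": [0, 0, -9], "turn": 0, "grip": 0.3}

```text
clock: 25.25
position: [0.5753, 0.2128, 0.2304]
tcp_rot: [[0.991, -0.13, 0.019], [-0.13, -0.991, -0.016], [0.021, 0.014, -1.0]]
force: [-0.1, -0.2, -0.9]
width: 0.033
```

```bash
python3 - <<'E'
from h import *
F=grab()
print(ray("scene",(449.4,194.4),.003),ray("top",(141.7,234.5),.003))
cv2.imwrite("pics/s21.png",F["scene"][100:300,220:520][:, :, :].repeat(2,0).repeat(2,1))
E
```

```text
[0.477  0.3756 0.003 ] [0.4657 0.3719 0.003 ]
```

View pics/s21.png

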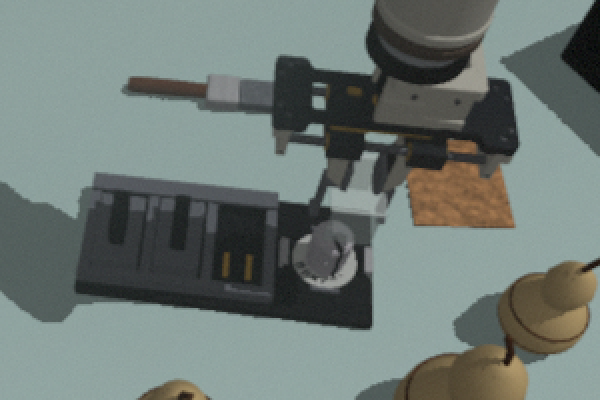

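```bash
python3 - <<'E'
from h import *
plan([.467,.372,.2-.047],-.1304)
plan([.467,.372,.1294-.047],-.1304)
E
```

```text
offset [-12.76 -14.51   2.36] turn -0.0 rows>= 4.0
offset [-12.88 -14.62   9.42] turn -0.0 rows>= 5.0
```

Call:
move_arm:
  plan:
    - {"offset": [-3, -3.4, 0], "turn": 0, "grip": 0.3}
    - {"offset": [-6, -6.8, 0], "turn": 0, "grip": 0.3}
    - {"offset": [-9, -10.2, 0], "turn": 0, "grip": 0.3}
    - {"offset": [-12, -13.6, 1], "turn": 0, "grip": 0.3}
    - {"offset": [-12.8, -14.6, 3], "turn": 0, "grip": 0.3}
    - {"offset": [-12.8, -14.6, 5.5], "turn": 0, "grip": 0.3}
    - {"offset": [-12.9, -14.6, 7.5], "turn": 0, "grip": 0.3}
    - {"offset": [-12.9, -14.6, 8.6], "turn": 0, "grip": 0.3}

```text
clock: 26.15
position: [0.4647, 0.371, 0.1344]
tcp_rot: [[0.992, -0.129, 0.011], [-0.129, -0.991, -0.021], [0.014, 0.02, -1.0]]
force: [-1.1, -0.2, -0.6]
width: 0.0331
```

```bash
python3 - <<'E'
from h import *
F=grab()
plan([.467,.372,.1294-.047],-.1304)
overlay("scene",F["scene"],[],(380,80,520,220),"pics/s22.png",5)
E
```

```text
offset [ 0.14 -0.16  0.56] turn 0.0 rows>= 1.0
```

View pics/s22.png

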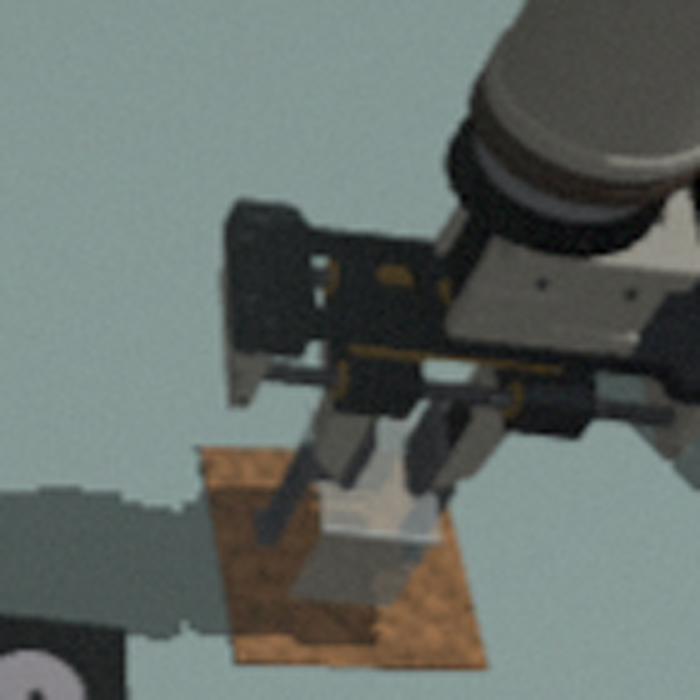

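Over the mat. Lower until contact, slowly.

Call:
move_arm:
  plan:
    - {"offset": [0, 0, 0.3], "turn": 0, "grip": 0.3}
    - {"offset": [0, 0, 0.5], "turn": 0, "grip": 0.3}
    - {"offset": [0, 0, 0.6], "turn": 0, "grip": 0.3}

```text
clock: 26.55
position: [0.4659, 0.3705, 0.1295]
tcp_rot: [[0.991, -0.131, 0.012], [-0.131, -0.991, -0.02], [0.014, 0.019, -1.0]]
force: [-1.3, -0.6, 2.8]
width: 0.0332
```

Call:
move_arm:
  plan:
    - {"offset": [0, 0, 0.1], "turn": 0, "grip": 0.3}
    - {"offset": [0, 0, 0.1], "turn": 0, "grip": 0.7}
    - {"offset": [0, 0, 0.1], "turn": 0, "grip": 0.7}
    - {"offset": [0, 0, 0.1], "turn": 0, "grip": 0.7}
    - {"offset": [0, 0, -1.5], "turn": 0, "grip": 0.7}
    - {"offset": [0, 0, -4.5], "turn": 0, "grip": 0.7}
    - {"offset": [0, 0, -8.5], "turn": 0, "grip": 0.7}
    - {"offset": [0, 0, -10], "turn": 0, "grip": 0.7}

```text
clock: 27.35
position: [0.4664, 0.3741, 0.2346]
tcp_rot: [[0.991, -0.131, 0.017], [-0.131, -0.991, -0.016], [0.019, 0.013, -1.0]]
force: [0.9, -0.3, 0.8]
width: 0.0642
```

```bash
python3 - <<'E'
from h import *
F=grab()
plan([.575,.2095,.048+.08],-.1304)
overlay("scene",F["scene"],[],(380,80,520,220),"pics/s23.png",5)
overlay("scene",F["scene"],[],(350,180,430,260),"pics/s24.png",8)
overlay("top",F["top"],[],(160,150,240,230),"pics/t24.png",8)
E
```

```text
offset [12.82 14.79  6.29] turn -0.1 rows>= 5.0
```

View pics/s23.png

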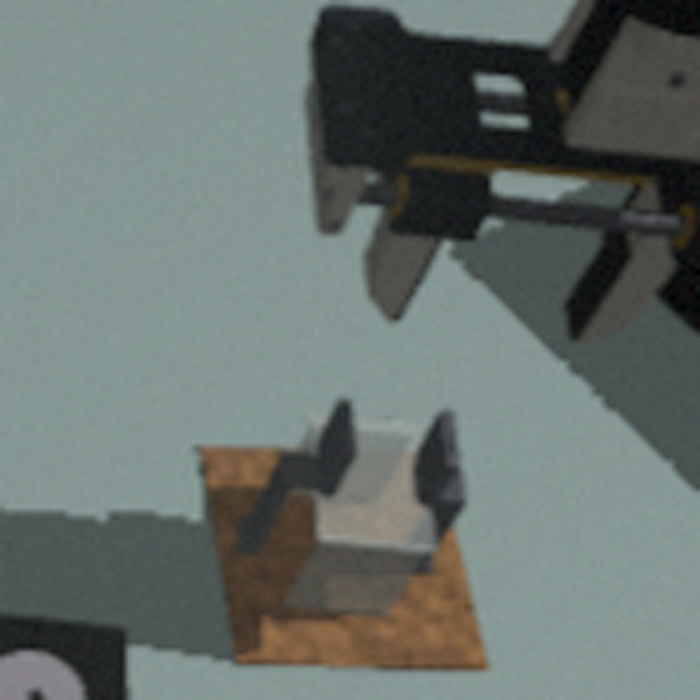

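View pics/s24.png

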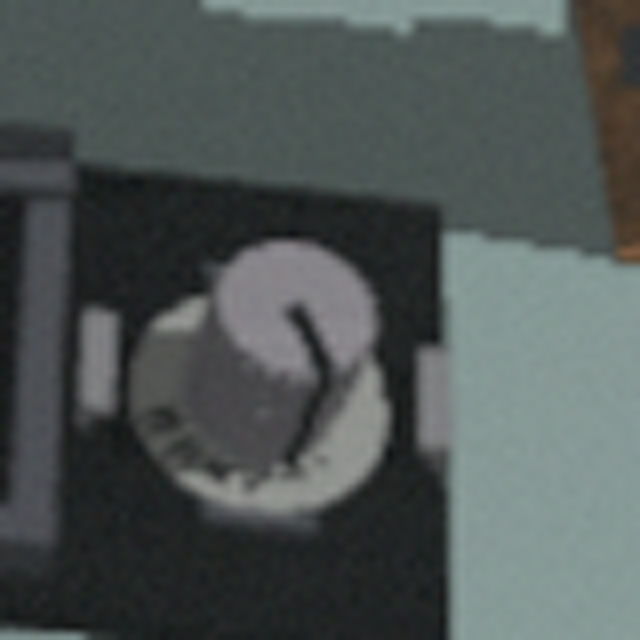

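View pics/t24.png

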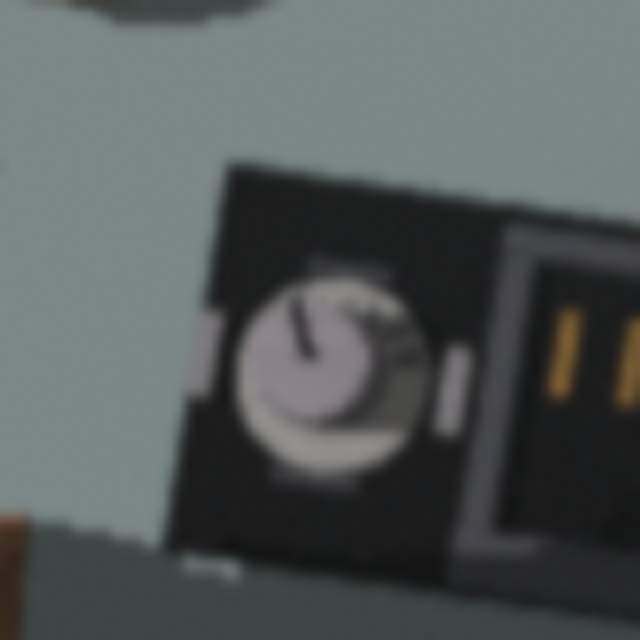

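```bash
python3 - <<'E'
from h import *
def w(n,a,o): return ray(n,(np.array(a)+.5)/8-.5+o,.060)
for n,a,b,o in(("scene",(297,310),(325,372),(350,180)),("top",(310,357),(293,298),(160,150))):
    A,B=w(n,a,np.array(o)),w(n,b,np.array(o));d=B-A
    ang=np.arctan2(d[1],d[0])-dk[2]
    print(n,A,B,"ang rel dock",ang,"setting",3-ang/.4)
# sleeve top centre
print(w("scene",(298,310),np.array((350,180))),w("top",(310,362),np.array((160,150))))
E
```

```text
scene [0.5752 0.2104 0.06  ] [0.5932 0.2151 0.06  ] ang rel dock 0.38725614135609193 setting 2.03185964660977
top [0.5759 0.2081 0.06  ] [0.5957 0.2145 0.06  ] ang rel dock 0.44421872419626257 setting 1.8894531895093436
[0.5752 0.2106 0.06  ] [0.5742 0.208  0.06  ]
```

```bash
python3 - <<'E'
from h import *
print(env.sense()["q"])
for a in(0,.4,.8): plan([.575,.2095,.050+.05],-.1304+a)
E
```

```text
[-0.5824  0.4431 -0.1939  1.7506  0.13    0.9577 -2.5351]
offset [12.76 14.75  9.09] turn -0.1 rows>= 5.0
offset [12.76 14.75  9.09] turn -23.0 rows>= 5.0
offset [12.76 14.75  9.09] turn -45.9 rows>= 6.0
```

Call:
move_arm:
  plan:
    - {"offset": [2, 2.3, 0], "turn": -8, "grip": 0.7}
    - {"offset": [4, 4.6, 0], "turn": -16, "grip": 0.7}
    - {"offset": [6, 7, 0], "turn": -24, "grip": 0.7}
    - {"offset": [8, 9.3, 1], "turn": -32, "grip": 0.7}
    - {"offset": [10, 11.6, 3], "turn": -40, "grip": 0.7}
    - {"offset": [12, 13.8, 6], "turn": -48, "grip": 0.7}
    - {"offset": [12.8, 14.75, 8.5], "turn": -56, "grip": 0.7}
    - {"offset": [12.8, 14.75, 9], "turn": -59, "grip": 0.7}

```text
clock: 28.25
position: [0.5742, 0.2043, 0.1428]
tcp_rot: [[0.623, 0.782, 0.01], [0.782, -0.623, -0.02], [-0.01, 0.021, -1.0]]
force: [-0.3, 0.1, 0.3]
width: 0.0644
```

```bash
python3 - <<'E'
from h import *
F=grab()
print(env.sense()["q"])
plan([.575,.2095,.051],.9)
overlay("scene",F["scene"],[],(320,120,460,260),"pics/s25.png",5)
E
```

```text
[-0.1496  0.5935 -0.335   1.769   0.283   0.8221 -1.2991]
offset [ 0.24 -0.12  4.68] turn -0.2 rows>= 1.0
```

View pics/s25.png

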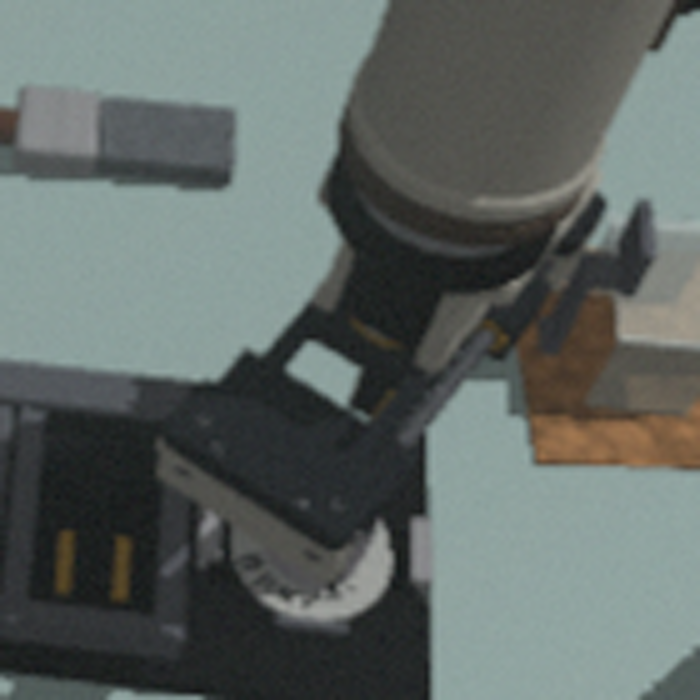

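Call:
move_arm:
  plan:
    - {"offset": [0.25, -0.15, 2.5], "turn": 0, "grip": 0.7}
    - {"offset": [0.25, -0.15, 4], "turn": 0, "grip": 0.7}
    - {"offset": [0.25, -0.15, 4.7], "turn": 0, "grip": 0.7}
    - {"offset": [0.25, -0.15, 4.7], "turn": 0, "grip": 0.3}
    - {"offset": [0.25, -0.15, 4.7], "turn": 0, "grip": 0.3}
    - {"offset": [0.25, -0.15, 4.7], "turn": 0, "grip": 0.3}
    - {"offset": [0.25, -0.15, 4.7], "turn": 0, "grip": 0.3}
    - {"offset": [0.25, -0.15, 4.7], "turn": 0, "grip": 0.3}
  squeeze: 30

```text
clock: 29.15
position: [0.5745, 0.211, 0.0987]
tcp_rot: [[0.623, 0.782, 0.012], [0.782, -0.623, -0.016], [-0.005, 0.02, -1.0]]
force: [-2.9, 2.4, 6.0]
width: 0.0395
```

```bash
python3 - <<'E'
from h import *
print(env.sense()["q"],env.sense()["force"],env.sense()["wrist_torque"])
plan([.575,.2095,.051],.9)
E
```

```text
[-0.1716  0.6616 -0.3122  1.7802  0.3126  0.7439 -1.3267] [-2.8874  2.3748  5.9807] [ 0.5575  0.8607 -0.002 ]
offset [-0.08  0.13  0.08] turn -0.1 rows>= 1.0
```

Call:
move_arm:
  plan:
    - {"offset": [0, 0, 0], "turn": 6, "grip": 0.3}
    - {"offset": [0, 0, 0], "turn": 12, "grip": 0.3}
    - {"offset": [0, 0, 0], "turn": 18, "grip": 0.3}
    - {"offset": [0, 0, 0], "turn": 24, "grip": 0.3}
    - {"offset": [0, 0, 0], "turn": 30, "grip": 0.3}
    - {"offset": [0, 0, 0], "turn": 36, "grip": 0.3}
    - {"offset": [0, 0, 0], "turn": 42, "grip": 0.3}
    - {"offset": [0, 0, 0], "turn": 46, "grip": 0.3}

```text
clock: 29.95
position: [0.5745, 0.2107, 0.0988]
tcp_rot: [[0.996, 0.091, 0.012], [0.091, -0.996, -0.017], [0.011, 0.018, -1.0]]
force: [-0.2, -0.1, -0.7]
width: 0.0392
```

Call:
move_arm:
  plan:
    - {"offset": [0, 0, 0], "turn": 0, "grip": 0.3}
    - {"offset": [0, 0, 0], "turn": 0, "grip": 0.3}

```text
clock: 30.15
position: [0.5746, 0.2107, 0.0988]
tcp_rot: [[0.996, 0.093, 0.012], [0.093, -0.996, -0.017], [0.011, 0.018, -1.0]]
force: [-0.2, 0.7, -0.8]
width: 0.0391
```

```bash
python3 - <<'E'
from h import *
print(env.sense()["q"],env.sense()["force"],env.sense()["wrist_torque"])
plan([.575,.2095,.051],.1)
E
```

```text
[-0.3191  0.6416 -0.1145  1.7858  0.1355  0.7172 -1.9909] [-0.2331  0.7079 -0.7642] [0.3292 0.3139 0.0353]
offset [0.03 0.12 0.08] turn -0.4 rows>= 1.0
```

Call:
move_arm:
  plan:
    - {"offset": [0, 0, 0], "turn": 0, "grip": 0.7}
    - {"offset": [0, 0, 0], "turn": 0, "grip": 0.7}
    - {"offset": [0, 0, 0], "turn": 0, "grip": 0.7}
    - {"offset": [0, 0, -3], "turn": 0, "grip": 0.7}
    - {"offset": [0, 0, -7], "turn": 0, "grip": 0.7}
    - {"offset": [0, 0, -11], "turn": 0, "grip": 0.7}
    - {"offset": [-3, -3, -12.5], "turn": 5, "grip": 0.7}
    - {"offset": [-6, -6, -12.5], "turn": 10, "grip": 0.7}

```text
clock: 30.95
position: [0.51, 0.2672, 0.2258]
tcp_rot: [[0.996, -0.089, 0.019], [-0.089, -0.996, -0.014], [0.02, 0.012, -1.0]]
force: [-0.1, 1.7, 0.6]
width: 0.0644
```

```bash
python3 - <<'E'
from h import *
F=grab()
plan([.466,.3705,.085+.07],-.1304)
overlay("scene",F["scene"],[],(350,180,430,260),"pics/s26.png",8)
overlay("top",F["top"],[],(160,150,240,230),"pics/t26.png",8)
E
```

```text
offset [-4.44 -9.5   1.94] turn 3.2 rows>= 3.0
```

View pics/s26.png

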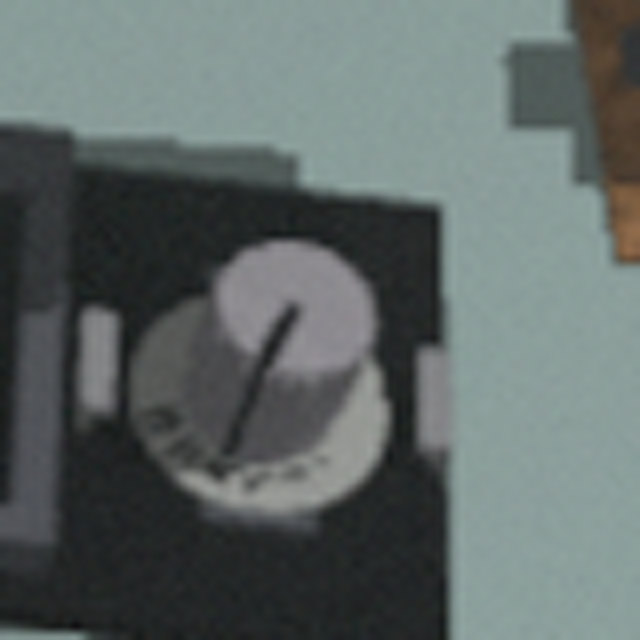

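View pics/t26.png

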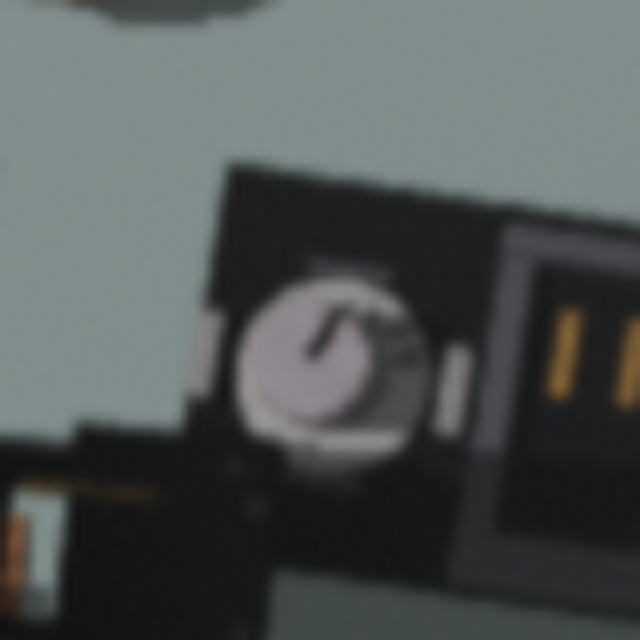

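```bash
python3 - <<'E'
from h import *
def w(n,a,o): return ray(n,(np.array(a)+.5)/8-.5+o,.060)
for n,a,b,o in(("scene",(294,307),(264,375),(350,180)),("top",(311,357),(338,308),(160,150))):
    A,B=w(n,a,np.array(o)),w(n,b,np.array(o));d=B-A
    ang=np.arctan2(d[1],d[0])-dk[2]
    print(n,A,B,"ang rel dock",ang,"setting",3-ang/.4)
E
```

```text
scene [0.5743 0.2097 0.06  ] [0.5942 0.1998 0.06  ] ang rel dock -0.33309171198358417 setting 3.8327292799589605
top [0.5759 0.2078 0.06  ] [0.5927 0.1994 0.06  ] ang rel dock -0.33391316907644375 setting 3.8347829226911094
```

Call:
move_arm:
  plan:
    - {"offset": [-1.2, -3, 0], "turn": 1, "grip": 0.7}
    - {"offset": [-2.8, -6, 0], "turn": 2, "grip": 0.7}
    - {"offset": [-4.2, -9, 0], "turn": 3, "grip": 0.7}
    - {"offset": [-4.4, -9.5, 0], "turn": 3.2, "grip": 0.7}
    - {"offset": [-4.4, -9.5, 1], "turn": 3.2, "grip": 0.7}
    - {"offset": [-4.4, -9.5, 1.9], "turn": 3.2, "grip": 0.7}
    - {"offset": [-4.4, -9.5, 1.9], "turn": 3.2, "grip": 0.7}

```text
clock: 31.75
position: [0.4665, 0.3675, 0.2001]
tcp_rot: [[0.991, -0.133, 0.009], [-0.133, -0.991, -0.017], [0.011, 0.016, -1.0]]
force: [-0.4, 0.0, -0.4]
width: 0.0641
```

```bash
python3 - <<'E'
from h import *
F=grab()
plan([.4659,.3705,.1295-.047],-.1304)
overlay("scene",F["scene"],[([.4659,.3705,-.1304],guard_parts()[:3],.003,(0,0,255))],(380,80,520,220),"pics/s27.png",5)
E
```

```text
offset [-0.22 -0.27  7.2 ] turn -0.1 rows>= 2.0
```

View pics/s27.png

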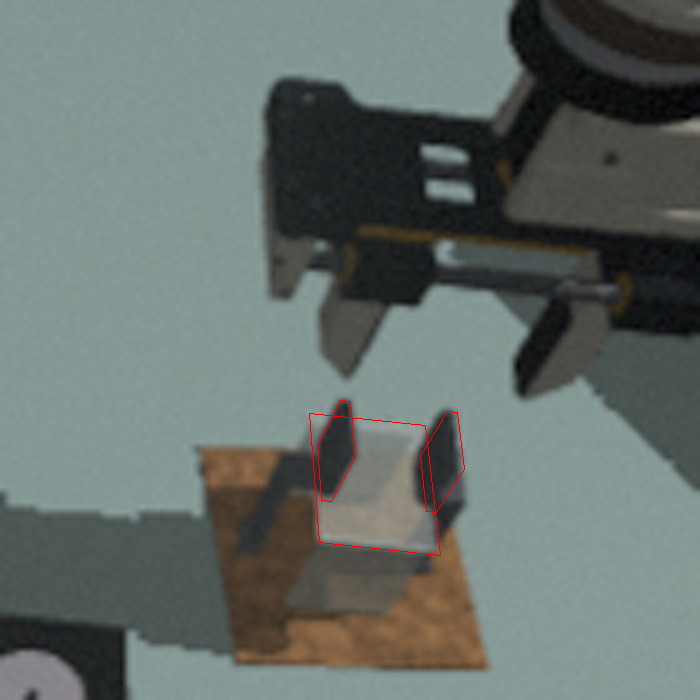

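```bash
python3 - <<'E'
from h import *
F=grab()
# fit sleeve top circle centre first using scene: project for candidate centres
im=cv2.resize(F["scene"][185:250,360:415],None,fx=12,fy=12,interpolation=cv2.INTER_CUBIC)
o=np.array([360,185])
def P(pts): return ((proj("scene",pts)+.5-o)*12-.5).astype(np.int32)
c=np.array([.5748,.2097]);a=np.linspace(0,6.283,60)
circ=np.c_[c[0]+.02*np.cos(a),c[1]+.02*np.sin(a),0*a+.060]
cv2.polylines(im,[P(circ)],True,(255,0,0),1)
for s,col in((4,(0,255,0)),(3.8,(0,0,255))):
    t=(3-s)*.4+dk[2];r=c+.02*np.array([np.cos(t),np.sin(t)])
    cv2.polylines(im,[P(np.array([[*c,.06],[*r,.06],[*r,.012]]))],False,col,1)
cv2.imwrite("pics/s28.png",im)
E
```

```text
(no output)
```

View pics/s28.png

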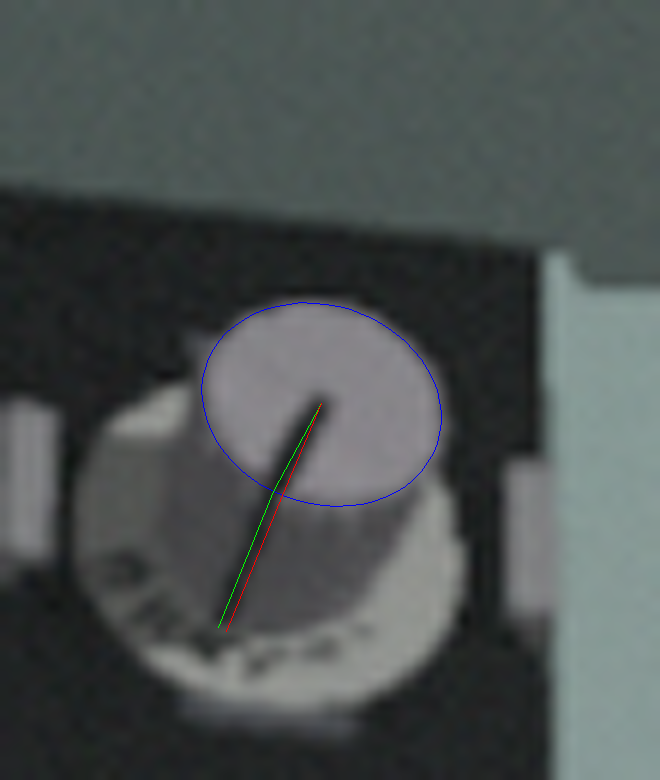

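Call:
move_arm:
  plan:
    - {"offset": [-0.1, -0.27, 3], "turn": 0, "grip": 0.7}
    - {"offset": [-0.1, -0.27, 5.5], "turn": 0, "grip": 0.7}
    - {"offset": [-0.1, -0.27, 7], "turn": 0, "grip": 0.7}
    - {"offset": [-0.1, -0.27, 7.2], "turn": 0, "grip": 0.7}
    - {"offset": [-0.1, -0.27, 7.2], "turn": 0, "grip": 0.3}
    - {"offset": [-0.1, -0.27, 7.2], "turn": 0, "grip": 0.3}
    - {"offset": [-0.1, -0.27, 7.2], "turn": 0, "grip": 0.3}
    - {"offset": [-0.1, -0.27, 7.2], "turn": 0, "grip": 0.3}
  squeeze: 20

```text
clock: 32.75
position: [0.4678, 0.3718, 0.1315]
tcp_rot: [[0.991, -0.132, 0.013], [-0.132, -0.991, -0.012], [0.014, 0.011, -1.0]]
force: [1.1, -1.1, 0.4]
width: 0.0372
```

Call:
move_arm:
  plan:
    - {"offset": [0, 0, 0], "turn": 0, "grip": 0.3}
    - {"offset": [0, 0, 0], "turn": 0, "grip": 0.3}
    - {"offset": [0, 0, 0], "turn": 0, "grip": 0.3}

```text
clock: 33.05
position: [0.468, 0.372, 0.1318]
tcp_rot: [[0.991, -0.132, 0.013], [-0.132, -0.991, -0.012], [0.015, 0.01, -1.0]]
force: [0.5, -0.9, 1.8]
width: 0.0329
```

```bash
python3 - <<'E'
from h import *
plan([.4659,.3705,.1295-.047],-.1304)
print(env.sense()["force"])
E
```

```text
offset [-0.19  0.17  0.23] turn -0.1 rows>= 1.0
[ 0.4538 -0.8898  1.7592]
```

Call:
move_arm:
  plan:
    - {"offset": [0, 0, -1], "turn": 0, "grip": 0.3}
    - {"offset": [0, 0, -3], "turn": 0, "grip": 0.3}
    - {"offset": [0, 0, -6], "turn": 0, "grip": 0.3}
    - {"offset": [0, 0, -9], "turn": 0, "grip": 0.3}
    - {"offset": [0, 0, -10], "turn": 0, "grip": 0.3}
    - {"offset": [3, 3.4, -10], "turn": 0, "grip": 0.3}
    - {"offset": [6, 6.8, -10], "turn": 0, "grip": 0.3}

```text
clock: 33.75
position: [0.5165, 0.2989, 0.2336]
tcp_rot: [[0.992, -0.127, 0.014], [-0.127, -0.992, -0.011], [0.015, 0.009, -1.0]]
force: [1.4, -0.4, -1.5]
width: 0.0331
```

```bash
python3 - <<'E'
from h import *
plan([.5777,.2105,.225-.047],-.1304)
E
```

```text
offset [7.17 7.98 1.04] turn 0.2 rows>= 3.0
```

Call:
move_arm:
  plan:
    - {"offset": [3, 3.4, 0], "turn": 0, "grip": 0.3}
    - {"offset": [6, 6.8, 0], "turn": 0.1, "grip": 0.3}
    - {"offset": [7.2, 8, 0], "turn": 0.2, "grip": 0.3}
    - {"offset": [7.2, 8, 1], "turn": 0.2, "grip": 0.3}
    - {"offset": [7.2, 8, 1], "turn": 0.2, "grip": 0.3}
    - {"offset": [7.2, 8, 1], "turn": 0.2, "grip": 0.3}

```text
clock: 34.35
position: [0.5761, 0.2124, 0.2244]
tcp_rot: [[0.992, -0.127, 0.011], [-0.127, -0.992, -0.01], [0.012, 0.009, -1.0]]
force: [-0.5, -0.3, -1.6]
width: 0.033
```

```bash
python3 - <<'E'
from h import *
F=grab()
plan([.5777,.2105,.160-.047],-.1304)
s=env.sense();g=s["position"]+s["tcp_rot"]@[0,0,.047];print(g,s["tcp_rot"][:,2])
# guard origin estimated: grasp height above underside ~ .1407-.047-.012
p=np.r_[xf(np.r_[g[:2],dk[2]],[[-.0019,0,0]])[0,:2],dk[2]]
gp=[q for q in guard_parts()[:3]]
overlay("scene",F["scene"],[(p,gp,g[2]-.0817,(0,0,255))],(320,110,460,250),"pics/s29.png",5)
E
```

```text
offset [0.03 0.13 6.52] turn 0.2 rows>= 2.0
[0.5774 0.212  0.1782] [ 0.0128 -0.01   -0.9999]
```

View pics/s29.png

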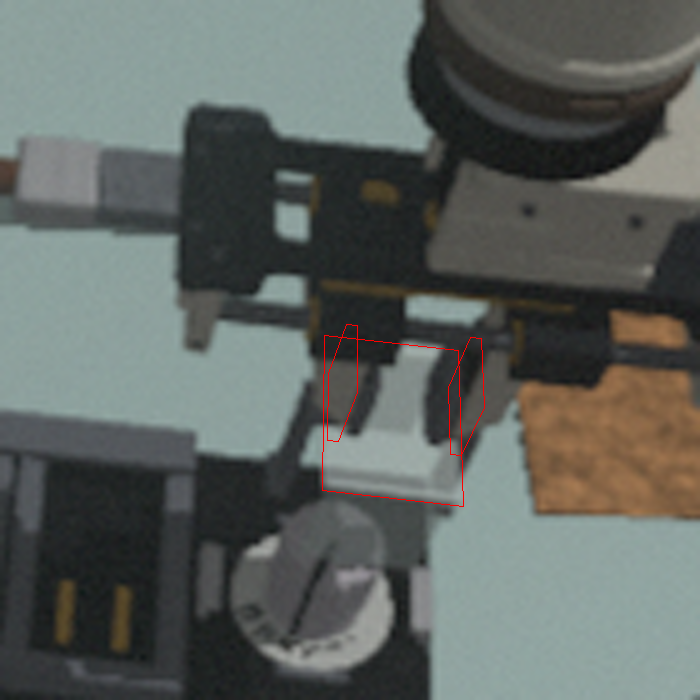

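Call:
move_arm:
  plan:
    - {"offset": [0.05, 0.15, 1.5], "turn": 0.2, "grip": 0.3}
    - {"offset": [0.05, 0.15, 3], "turn": 0.2, "grip": 0.3}
    - {"offset": [0.05, 0.15, 4.5], "turn": 0.2, "grip": 0.3}
    - {"offset": [0.05, 0.15, 5.5], "turn": 0.2, "grip": 0.3}
    - {"offset": [0.05, 0.15, 6], "turn": 0.2, "grip": 0.3}
    - {"offset": [0.05, 0.15, 6], "turn": 0.2, "grip": 0.3}

```text
clock: 35.05
position: [0.5773, 0.21, 0.1639]
tcp_rot: [[0.991, -0.131, 0.011], [-0.131, -0.991, -0.011], [0.012, 0.009, -1.0]]
force: [-0.5, 0.2, -0.6]
width: 0.0326
```

```bash
python3 - <<'E'
from h import *
F=grab()
plan([.5777,.2103,.1407-.047],-.1304)
s=env.sense();g=s["position"]+s["tcp_rot"]@[0,0,.047];print(g,s["tcp_rot"][:,2],s["force"])
overlay("scene",F["scene"],[],(330,140,450,260),"pics/s30.png",6)
E
```

```text
offset [-0.08 -0.    2.47] turn -0.0 rows>= 1.0
[0.5788 0.2099 0.1184] [ 0.0132 -0.0099 -0.9999] [ 0.343   0.6224 -0.643 ]
```

View pics/s30.png

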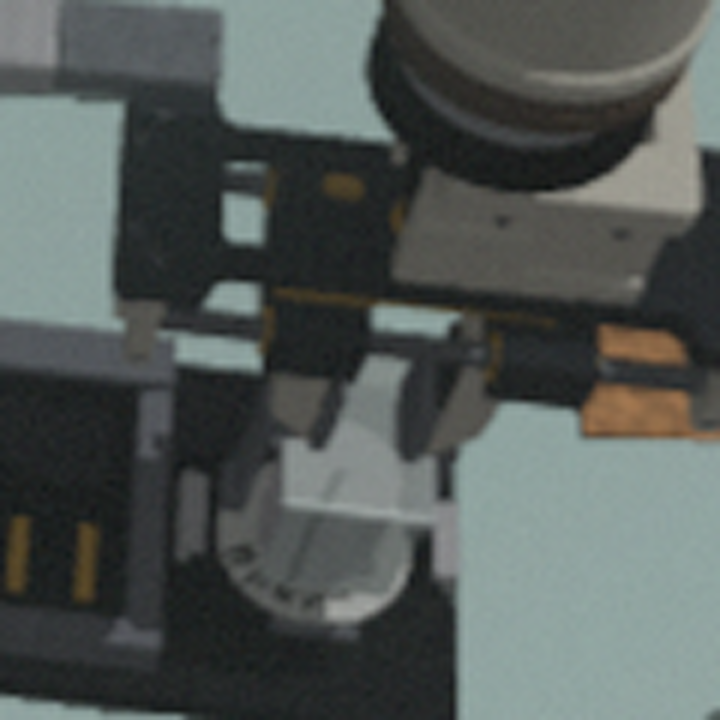

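Call:
move_arm:
  plan:
    - {"offset": [-0.05, 0, 0.5], "turn": 0, "grip": 0.3}
    - {"offset": [-0.05, 0, 0.9], "turn": 0, "grip": 0.3}
    - {"offset": [-0.05, 0, 1.3], "turn": 0, "grip": 0.3}
    - {"offset": [-0.05, 0, 1.6], "turn": 0, "grip": 0.3}
    - {"offset": [-0.05, 0, 1.6], "turn": 0, "grip": 0.3}

```text
clock: 35.65
position: [0.5774, 0.2101, 0.1487]
tcp_rot: [[0.991, -0.131, 0.012], [-0.131, -0.991, -0.01], [0.013, 0.009, -1.0]]
force: [-0.5, -0.5, -0.9]
width: 0.033
```

Call:
move_arm:
  plan:
    - {"offset": [0, 0, 0.25], "turn": 0, "grip": 0.3}
    - {"offset": [0, 0, 0.5], "turn": 0, "grip": 0.3}
    - {"offset": [0, 0, 0.7], "turn": 0, "grip": 0.3}
    - {"offset": [0, 0, 0.75], "turn": 0, "grip": 0.3}

```text
clock: 36.05
position: [0.5774, 0.21, 0.1409]
tcp_rot: [[0.991, -0.131, 0.012], [-0.131, -0.991, -0.01], [0.013, 0.009, -1.0]]
force: [0.0, -0.6, -0.3]
width: 0.0328
```

Call:
move_arm:
  plan:
    - {"offset": [0, 0, 0.15], "turn": 0, "grip": 0.3}
    - {"offset": [0, 0, 0.25], "turn": 0, "grip": 0.3}
    - {"offset": [0, 0, 0.25], "turn": 0, "grip": 0.3}

```text
clock: 36.35
position: [0.5778, 0.2099, 0.1404]
tcp_rot: [[0.991, -0.131, 0.012], [-0.131, -0.991, -0.011], [0.014, 0.009, -1.0]]
force: [-5.1, -2.3, 12.2]
width: 0.0332
```

Call:
move_arm:
  plan:
    - {"offset": [0, 0, 0.1], "turn": 0, "grip": 0.7}
    - {"offset": [0, 0, 0.05], "turn": 0, "grip": 0.7}
    - {"offset": [0, 0, 0], "turn": 0, "grip": 0.7}
    - {"offset": [0, 0, 0], "turn": 0, "grip": 0.7}
    - {"offset": [0, 0, -2], "turn": 0, "grip": 0.7}
    - {"offset": [0, 0, -6], "turn": 0, "grip": 0.7}
    - {"offset": [-4, 0, -10], "turn": 0, "grip": 0.7}
    - {"offset": [-8, -2, -10], "turn": 0, "grip": 0.7}

```text
clock: 37.15
position: [0.5036, 0.2392, 0.2436]
tcp_rot: [[0.99, -0.138, 0.021], [-0.138, -0.99, -0.009], [0.022, 0.006, -1.0]]
force: [0.1, 1.4, -0.6]
width: 0.0641
```

Call:
move_arm:
  plan:
    - {"offset": [-2, -4, 0], "turn": -5, "grip": 0.7}
    - {"offset": [-3, -8.5, 0], "turn": -10, "grip": 0.7}
    - {"offset": [-3, -13, 0], "turn": -10, "grip": 0.7}
    - {"offset": [-3, -17.5, 0], "turn": -10, "grip": 0.7}

```text
clock: 37.55
position: [0.4978, 0.4184, 0.2423]
tcp_rot: [[0.999, 0.036, 0.021], [0.037, -0.999, -0.008], [0.021, 0.009, -1.0]]
force: [1.3, 0.0, 0.8]
width: 0.0643
```

```bash
python3 - <<'E'
from h import *
F=grab();U={n:up(f) for n,f in F.items()}
pd=np.array([.5748,.2097,dk[2]])
cv2.imwrite("pics/top31.png",F["top"])
for n,c in(("scene",(340,170,440,270)),("top",(160,140,260,240))): overlay(n,F[n],[(pd,guard_parts(),.012,(0,0,255))],c,f"pics/{n}32.png",7)
p=[(np.r_[bay(i,0)[:2],dk[2]],pack_parts(),.012,(0,0,255)) for i in(1,2)]
for n,c in(("scene",(220,150,370,270)),("top",(170,150,320,260))): overlay(n,F[n],p,c,f"pics/{n}33.png",5)
print(env.sense()["position"],env.sense()["clock"])
E
```

```text
[0.4957 0.4245 0.2416] 37.65
```

View pics/scene32.png

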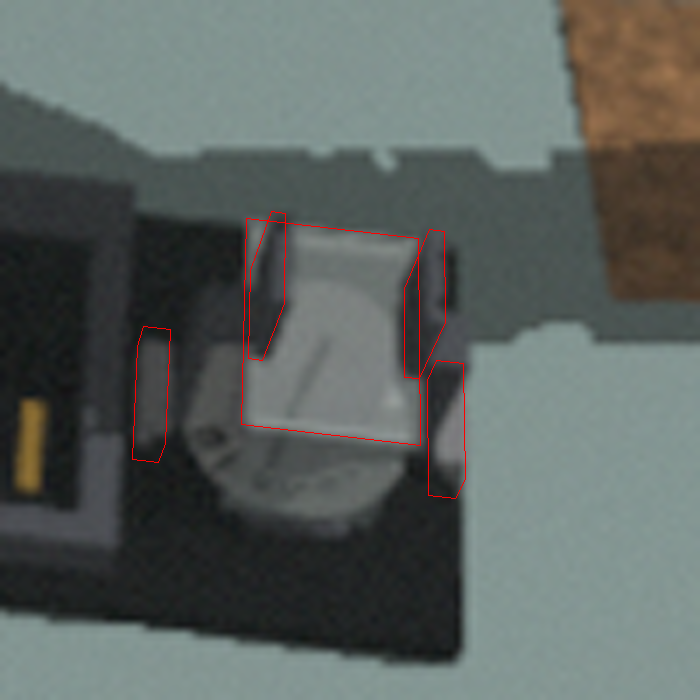

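View pics/top32.png

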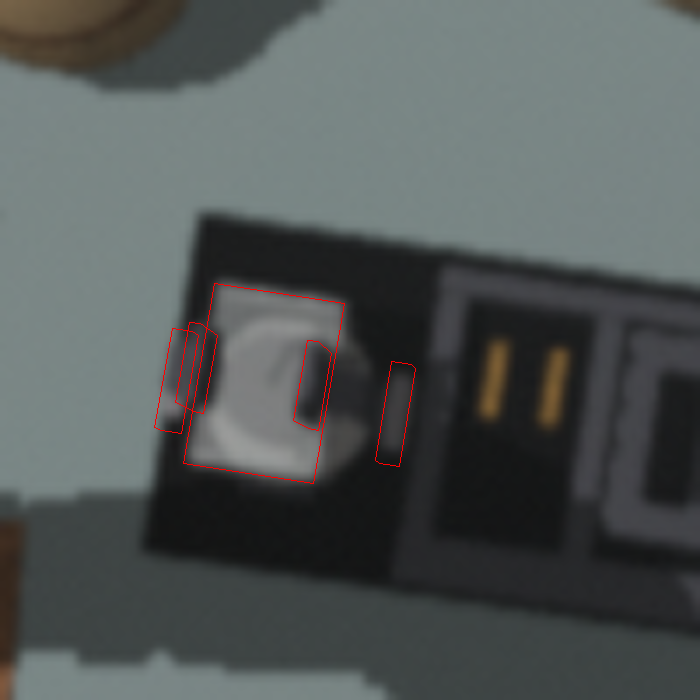

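View pics/scene33.png

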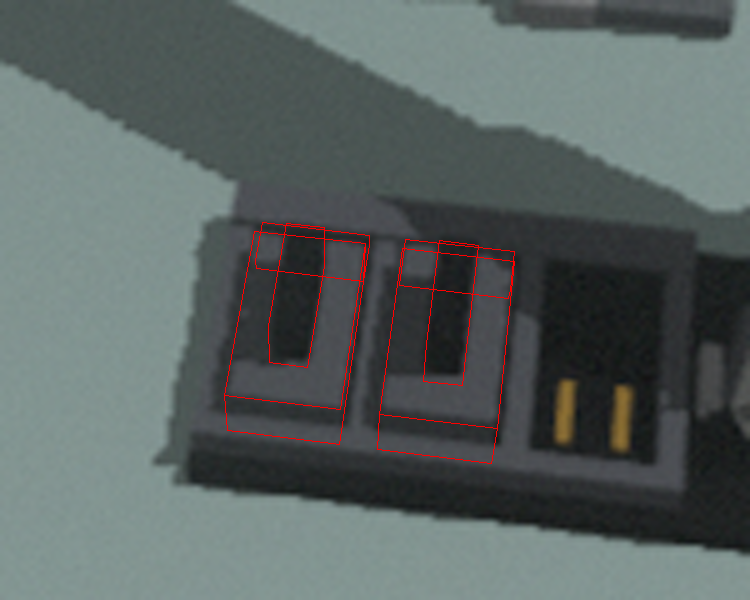

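View pics/top33.png

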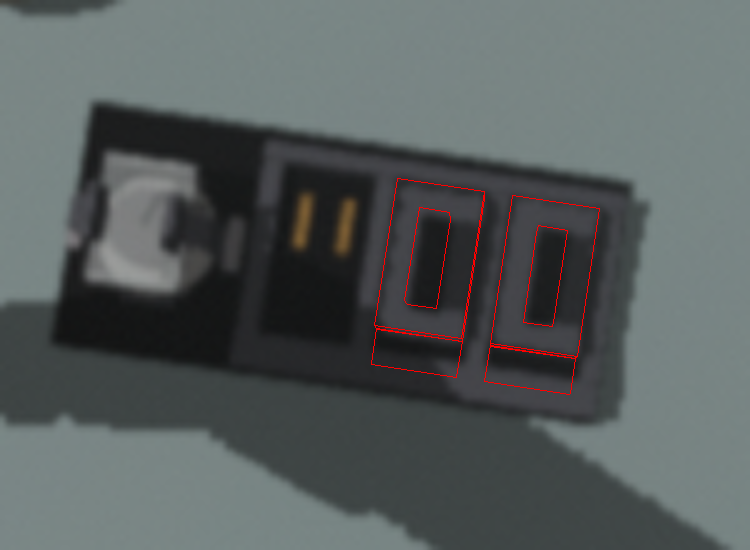

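View pics/top31.png

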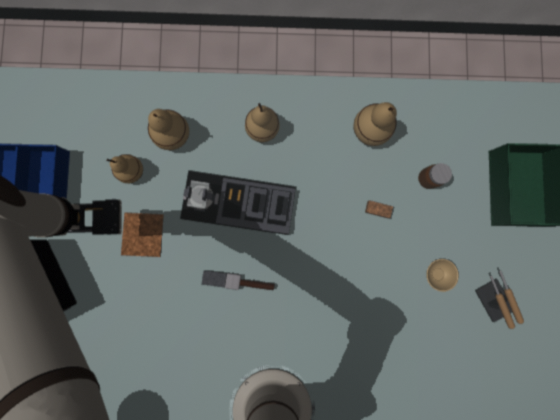

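```bash
python3 - <<'E'
from h import *
F=last();U={n:up(f) for n,f in F.items()}
def roi(n,p,parts,hw=2):
    q=proj(n,np.vstack([xf(p,P)+[0,0,.012] for P in parts]));lo=np.floor(q.min(0)-hw).astype(int);hi=np.ceil(q.max(0)+hw).astype(int);return (*lo,*hi)
for i in(1,2):
    p0=np.r_[bay(i,0)[:2],dk[2]]
    base=pack_parts()[1:]
    for sub in(["scene"],["top"],["scene","top"]):
        R={n:roi(n,p0,base) for n in sub};I={n:U[n] for n in sub}
        def c(v): return cost(np.r_[p0[:2]+v[:2],dk[2]],tilt(base,v[2]*10),I,R,.012)
        best=min((minimize(c,[dx,0,t],method="Nelder-Mead",options=dict(initial_simplex=np.array([dx,0,t])+np.vstack([np.zeros(3),np.eye(3)*[.003,.003,.006]]),maxiter=100)) for dx in(-.003,0) for t in(0,.005)),key=lambda r:r.fun)
        print(i,sub,best.x[:2]*1e3,"mm tilt",best.x[2]*10,best.fun)
E
```

```text
1 ['scene'] [ 2.5383 -0.9339] mm tilt 0.03197531036314595 802820.375
1 ['top'] [ 4.0179 -2.2853] mm tilt 0.10116681657932111 411352.5625
1 ['scene', 'top'] [ 3.2947 -1.0828] mm tilt 0.04285292372597434 1238256.625
2 ['scene'] [-3.2727 -0.9397] mm tilt 0.11854408388584056 913465.8125
2 ['top'] [-0.0544 -3.2691] mm tilt 0.0713261058045073 479502.5
2 ['scene', 'top'] [-1.7198 -1.4006] mm tilt 0.030963070459146598 1429600.5
```

```bash
python3 - <<'E'
from h import *
plan(bay(2,.012,0,.10),-.1304)
plan(bay(1,.012,0,.10),-.1304)
E
```

```text
offset [ 5.81 37.35  8.53] turn 10.0 rows>= 8.0
offset [ 4.7  43.65  8.53] turn 10.0 rows>= 9.0
```

Call:
move_arm:
  plan:
    - {"offset": [0.8, 5, 0], "turn": 1.5, "grip": 0}
    - {"offset": [1.6, 10, 0], "turn": 3, "grip": 0}
    - {"offset": [2.4, 15, 0], "turn": 4.5, "grip": 0}
    - {"offset": [3.2, 20, 0], "turn": 6, "grip": 0}
    - {"offset": [4, 25, 0], "turn": 7.5, "grip": 0}
    - {"offset": [4.8, 30, 0], "turn": 9, "grip": 0}
    - {"offset": [5.5, 35, 0], "turn": 10, "grip": 0}
    - {"offset": [5.8, 37.3, 0], "turn": 10, "grip": 0}
  squeeze: 10

```text
clock: 38.45
position: [0.5704, 0.0482, 0.2443]
tcp_rot: [[0.99, -0.137, 0.02], [-0.137, -0.991, -0.006], [0.021, 0.003, -1.0]]
force: [0.4, -0.6, 0.5]
width: 0.0048
```

```bash
python3 - <<'E'
from h import *
plan(bay(2,.012,0,.10),-.1304)
E
```

```text
offset [-0.1  -0.59  8.53] turn -0.4 rows>= 2.0
```

Call:
move_arm:
  plan:
    - {"offset": [-0.1, -0.6, 3], "turn": -0.4, "grip": 0}
    - {"offset": [-0.1, -0.6, 6], "turn": -0.4, "grip": 0}
    - {"offset": [-0.1, -0.6, 8.5], "turn": -0.4, "grip": 0}
    - {"offset": [-0.1, -0.6, 9.3], "turn": -0.4, "grip": 0}
    - {"offset": [-0.1, -0.6, 9.8], "turn": -0.4, "grip": 0}
    - {"offset": [-0.1, -0.6, 10.1], "turn": -0.4, "grip": 0}

```text
clock: 39.05
position: [0.5728, 0.0537, 0.1438]
tcp_rot: [[0.991, -0.13, 0.021], [-0.13, -0.992, -0.006], [0.022, 0.003, -1.0]]
force: [-0.6, -0.4, 0.7]
width: 0.0003
```

Call:
move_arm:
  plan:
    - {"offset": [0, 0, 0.2], "turn": 0, "grip": 0}
    - {"offset": [0, 0, 0.4], "turn": 0, "grip": 0}
    - {"offset": [0, 0, 0.5], "turn": 0, "grip": 0}
    - {"offset": [0, 0, 0.5], "turn": 0, "grip": 0}

```text
clock: 39.45
position: [0.5731, 0.0538, 0.1391]
tcp_rot: [[0.991, -0.13, 0.022], [-0.13, -0.992, -0.005], [0.023, 0.003, -1.0]]
force: [0.5, -0.3, -0.1]
width: 0.0002
```

Call:
move_arm:
  plan:
    - {"offset": [0, 0, 0.1], "turn": 0, "grip": 0}
    - {"offset": [0, 0, 0.2], "turn": 0, "grip": 0}
    - {"offset": [0, 0, 0.2], "turn": 0, "grip": 0}

```text
clock: 39.75
position: [0.5734, 0.0538, 0.1379]
tcp_rot: [[0.991, -0.13, 0.022], [-0.13, -0.992, -0.005], [0.023, 0.002, -1.0]]
force: [-1.8, 0.5, 5.5]
width: 0.0004
```

Call:
move_arm:
  plan:
    - {"offset": [0, 0, -2], "turn": 0, "grip": 0}
    - {"offset": [0, 3, -3], "turn": 0, "grip": 0}
    - {"offset": [0, 6.4, -2], "turn": 0, "grip": 0}
    - {"offset": [0, 6.4, -1], "turn": 0, "grip": 0}
    - {"offset": [0, 6.4, -0.5], "turn": 0, "grip": 0}
    - {"offset": [0, 6.4, -0.1], "turn": 0, "grip": 0}
    - {"offset": [0, 6.4, 0.1], "turn": 0, "grip": 0}
    - {"offset": [0, 6.4, 0.1], "turn": 0, "grip": 0}

```text
clock: 40.55
position: [0.565, -0.0084, 0.1378]
tcp_rot: [[0.992, -0.128, 0.022], [-0.128, -0.992, -0.005], [0.022, 0.002, -1.0]]
force: [-3.9, -0.9, 10.3]
width: 0.0005
```

Both packs are flat (contact at the same height, about 0.138). Retreat and take a final look.

Call:
move_arm:
  plan:
    - {"offset": [0, 0, -3], "turn": 0, "grip": 0}
    - {"offset": [0, 0, -8], "turn": 0, "grip": 0}
    - {"offset": [-3, 4, -12], "turn": 0, "grip": 0}
    - {"offset": [-3, 9, -12], "turn": 0, "grip": 0}
    - {"offset": [-3, 14, -12], "turn": 0, "grip": 0}
    - {"offset": [-3, 19, -12], "turn": 0, "grip": 0}
    - {"offset": [-3, 22, -12], "turn": 0, "grip": 0}
    - {"offset": [-3, 22, -12], "turn": 0, "grip": 0}

```text
clock: 41.35
position: [0.5032, -0.2284, 0.2581]
tcp_rot: [[0.991, -0.135, 0.022], [-0.135, -0.991, -0.009], [0.023, 0.006, -1.0]]
force: [-0.6, 0.6, -1.0]
width: 0.0003
```

```bash
python3 - <<'E'
from h import *
F=grab()
a=cv2.resize(F["scene"][150:280,230:450],None,fx=3.6,fy=3.6,interpolation=cv2.INTER_CUBIC);cv2.imwrite("pics/f1.png",a)
cv2.imwrite("pics/f2.png",F["scene"])
E
```

```text
(no output)
```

View pics/f1.png

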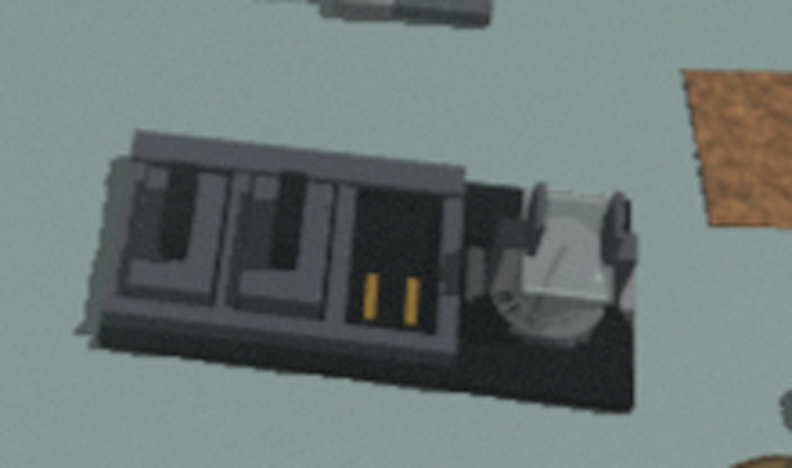

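View pics/f2.png

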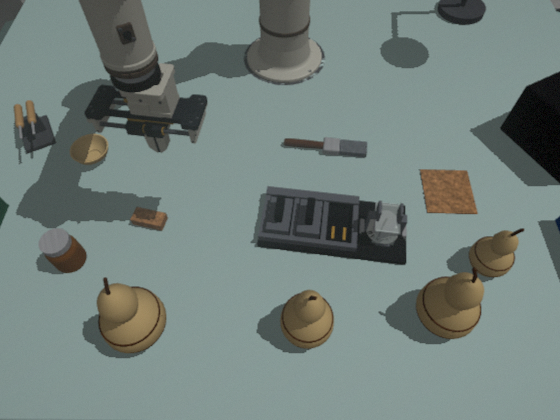

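```bash
python3 -c "
from bench import env
print(env.job_done())"
```

```text
the job is handed in; nothing more can be done
None
```

The job is done and handed in at about 41 s of the 210 s allowed. Only two packs were on the table, and both are now on charge, in the right-hand and middle bays.

- **Packs:** The moves could not tilt the tool, so I gripped each rib at its back end with a light squeeze and lifted. The pack hung at about 18–20°, and I hooked its tongue under the lip and swung it down. A closed-finger press on each rib touched at the height of a flat pack, with the tool about 0.138 m up both times. The middle pack sits about 3 mm towards the robot, within the play of the bay.
- **Sleeve:** It read setting 2 at the start, and I turned it 46° clockwise. Afterwards the pointer line matched setting 4 when drawn over the picture. Two rougher pixel measurements gave 3.83.
- **Guard:** It stood on the mat while I turned the sleeve, then went back on and touched down at the expected height with 12 N. The final pictures show it in its original place with the paddles sprung out.

**Checks that did not settle or missed:**
- The automatic picture fit of the packs' tilt contradicted itself because of shadows, so I relied on the press instead.
- The trained network never found the packs; I located them with my own fit to both cameras.

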